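Reverse an optical barrel in its inclined cradle

ROBOT

A 7-joint arm with a two-finger parallel gripper is mounted at the origin on the work surface. World frame = base frame: x ahead of the robot, y to its left, z up, the work surface at z = 0. Lengths are in m, angles in rad, forces in N, time in s.
With the tool pointing down it reaches from about 0.425 to 0.825 m from the base axis. Payload 3.6 kg.
Tool frame: the origin (TCP) lies at the very end of the fingers, on their centre line; the grasp point (between the pads) lies 19 mm behind it; z points along the fingers, y is the direction in which the jaws open and shut (so a half turn about z gives the same grasp; the last joint's range is limited). The gripper opens to 93 mm and grips with 3 to 60 N. Pads are 15 mm wide; open, the fingers measure 128 mm over their backs; the gripper's body (75 mm by 188 mm) begins 65 mm behind the grasp point.
Start: joints at [-1.145, 0.615, -0.013, 1.423, 0.008, 1.103, -0.04], TCP at [0.284, 0.585, 0.219] pointing down, gripper open.
Joint ranges: [-3.12, 3.12], [-0.3, 2.06], [-1.34, 1.32], [0.26, 2.42], [-1.36, 4.5], [0.01, 1.98], [-2.84, 2.84]. Speed limits (rad/s): [2.79, 2.79, 3.14, 3.14, 3.14, 3.14, 3.14].

INTERFACE

Orientations are given as a 3x3 rotation matrix whose columns are the frame's x, y, z axes.
In Python, from rig import sensors, optics, job, recognise, masks_of gives the robot as it stands.
- The arm moves only by the tool jog_arm, never from a script. Its argument "plan" is a list that holds one entry, the list of rows, each a list of 7 numbers: the opening in per cent of the stroke, from 0 (shut) to 100 (fully open), then the shift along the tool's x, y, z in mm, then the turn, a rotation vector about the tool's x, y, z in degrees. A call has 1 to 8 rows; each row shifts and turns the commanded pose from where the row before left it, along the tool's axes as they then stand; what a row does not reach is not made up. A row lasts 1/8 s, in which the tool goes at most 62.5 mm and 10.7 degrees, less where a joint would pass 70% of its speed; a pose out of reach is approached as far as the arm can. A call with a gripper value outside its range is refused whole. The fingers move at their own pace and stop on an object; "squeeze" is the grip in N (left out, the last holds). Time passes only in rows, so rows that do not move let the fingers close. It gives the time, the measured TCP pose, the force and the opening at its end, in the units of the state.
- sensors.get_state(): the state, without advancing time (a new reading comes with each control period).
- optics.camera(name): name is "scene" or "top"; returns a dict with "color" (384x512x3 uint8, red, green, blue), "depth" (384x512 float32, m along the optical axis (not along the pixel's ray), 0 where there is no reading), "fx", "fy", "cx", "cy" (pixels), "k1" (the pictures are not rectified: a ray, as slopes to the right and down, at radius r is drawn at 1 + k1 r^2 times it, then the intrinsics apply), "R" (3x3) and "t" (3): a world point X has camera coordinates R X + t. Camera axes: x right, y down, z forward; pixel columns grow to the right and rows downward; lengths in m; the calibration is good to about 2 mm. A picture is of the moment at which its call begins.
- job.hand_in(): hands the job in, once; it reports no verdict.
Trained networks look in the newest picture that a camera, given by its name, has taken for a name from the list of things; names that differ only in an ending like _2 or _b are one class to them, and where a whole thing is asked for, a point or a joint stands for the part that bears it (a point fixed in the world has none). Each returns a list of dicts, best first, with "score" (0 to 1); they miss things now and then, are a little off and sometimes report something else, mostly with a low value. They report only what shows in the picture. A call takes as long as a camera call. They do not tell look-alikes from the thing itself.
- recognise(camera, query): "centre" ([x, y, z] in m, in the coordinates of the camera as it stood for that picture, good to about 4 mm: the middle of the surface that is visible of it).
- masks_of(camera, query): "region" (384x512 bool, what is visible of it).
The state is a dict: "clock": time; "q": joint angles; "joint_vel": joint speeds; "joint_efforts": joint torques, N m; "eef_pos": TCP position; "tcp_rot": TCP orientation; "force": force on the tool from outside, world axes, zero at the start; "torque": the same for the moment, N m; "gripper_width": finger opening in m.
Only numpy, scipy, OpenCV 4.12 (cv2) and the standard library are available. Lean on these libraries where they do the work, as an engineer would, in place of code of your own. Each camera call takes 0.05 s, during which the arm holds its last target.

TASK

Unclip the cap that holds the optical barrel in its sloping cradle by squeezing the cap's two tabs together, lift it off and put it in the open tray. Then turn the barrel end for end and lay it gently back in both saddles, so that its wide end is now the lower one, close against the stop plate. Do not knock the two steel columns beside the cradle and leave the meter, bottle and jar where they are.

Things in the scene. Friction and masses are not known exactly. Their poses are not given: they have to be found in the camera images.
- cradle: White fixed stand, foot 200 x 90 mm, carrying the barrel on a 30 degree slope. Origin: underside of the foot on the bench; z up, x level towards the upper end of the slope (away from the robot within 0.4 rad). An inclined plate, 70 mm wide, 40 mm below the barrel axis square to the slope, carries two equal V-saddles and, at its lower end, a 34 mm wide stop plate rising 6 mm above the axis.
- seat_mid (a point): Fixed point of the cradle, 118 mm above the bench: the middle of the seated barrel. The saddles (24 mm long, 44 mm wide) are centred 48 mm up-slope and 48 mm down-slope of it; their tops are level with the barrel axis and their grooves open square to the slope. Between them 72 mm are free for fingers, down to the inclined plate. Axes as the cradle's.
- seat_low (a point): Fixed point of the cradle: the face of the stop plate on the seated barrel's axis, 95 mm down-slope of seat_mid. Axes as the cradle's.
- seat_high (a point): Fixed point of the cradle: where the centre of the upper end face of the seated barrel lies, 95 mm up-slope of seat_mid. The line seat_low to seat_high is the sloping barrel axis. Axes as the cradle's.
- barrel_mid (a point): Middle of the loose black optical barrel (190 mm long, 0.2 to 0.45 kg), on its axis. x points along it to the wide end; at the start z is square to the slope, upwards. Round body 28 mm in diameter from 62 mm on the thin side to 75 mm on the wide side of this point; best gripped here, across the axis; it balances within 10 mm of here.
- wide_end (a point): Centre of the end face of the barrel's wide end (40 mm diameter, 20 mm long, with a lens). It is the upper end at the start. Axes as barrel_mid.
- thin_end (a point): Centre of the end face of the barrel's thin metal end (20 mm diameter, 33 mm long), on the stop plate at the start. Axes as barrel_mid.
- cap_grip (a point): Point midway between the two squeeze tabs of the loose grey cap (33 x 65 x 66 mm, 75 g) clipped over the upper saddle; 42 mm above the barrel axis. z points out of the cap's top, square to the slope at the start; x up-slope; y is the squeezing line. With the tabs squeezed the cap lifts off square to the slope, clear after 45 mm. Its lowest parts, the hooks, end 57.5 mm below this point.
- tab_l (a joint): Squeeze tab on the cap's +y side, angle in rad: 0 at rest (hooked), 0.28 fully squeezed (stop); unhooked from about 0.15. Tab 22 mm long in x, 3 mm thick, rising from a pivot 22 mm below cap_grip and leaning outwards; its top is 9 mm above cap_grip. Tops are 65 mm apart outside at rest, the squeezed tabs 48 mm. Needs some 4 N; grip with 10 to 20 N. It springs back when let go.
- tab_r (a joint): The same tab on the cap's -y side.
- tray_in (a point): Centre of the inner floor (4 mm above the bench) of the fixed open white tray, 160 x 160 mm outside, walls 4 mm thick and 26 mm high. It lies to the left or right of the cradle.
- column_a: Fixed steel column, 235 mm high, 18 to 24 mm in diameter (foot 44 mm), beside the upper end of the cradle on its +y side. Origin: centre of its foot on the bench, z up.
- column_b: The same on the cradle's -y side.
- meter: Loose black hand-held meter, 170 x 85 x 30 mm (knob to 38 mm), on the other side of the cradle from the tray. Origin: centre of its underside. Bystander.
- bottle: Loose closed white bottle, 56 mm diameter, 150 mm high. Origin: centre of its underside. Bystander.
- jar: Loose closed clear jar with a metal lid, 64 mm diameter, 70 mm high. Origin: centre of its underside. Bystander.
Not all that is in view belongs to the job. Of the things that look like the part that bears cap_grip, the largest one is meant.

How it is judged:
By the outcome, as a careful person would: the job done as asked, in the order asked, and still so for the second after the job is handed in, with the robot touching nothing.
It also fails if it takes over 67 s, if anything falls off the work surface, if the arm or the gripper's body presses on something with over 40 N, if the wrist force passes 120 N, or if a joint passes its speed limit or range.

## Working session

There is one attempt and no reset: what is moved stays moved. The work goes in short steps, Python scripts to look and compute and a tool call to move; the robot and the scene stay as the last step left them, time stands still between calls to the robot, and variables do not carry over. Pictures are saved under pics/ and viewed, and the job is handed in when it is done.

Besides the shell and the picture viewer there is one more tool, called after "Request:" as name(argument=value, ...), one argument or row to a line, values as JSON. jog_arm: Moves the arm, as the interface text tells. Its arguments: {"type":"object","properties":{"plan":{"type":"array"},"squeeze":{"type":"number"}},"required":["plan"]}

```bash
ls; mkdir -p pics; cat > h.py <<'E'
import numpy as np, cv2
from rig import sensors, optics, job, recognise, masks_of
def cam(n):
    return optics.camera(n)
def px2w(c,u,v,d):
    # undistort
    K=np.array([[c["fx"],0,c["cx"]],[0,c["fy"],c["cy"]],[0,0,1.]])
    p=cv2.undistortPointsIter(np.array([[[u,v]]],float),K,np.array([c["k1"],0,0,0.]),None,None,(3,50,1e-10))[0,0]
    X=np.array([p[0]*d,p[1]*d,d])
    return np.array(c["R"]).T@(X-np.array(c["t"]))
def cloud(c):
    K=np.array([[c["fx"],0,c["cx"]],[0,c["fy"],c["cy"]],[0,0,1.]])
    v,u=np.mgrid[:384,:512]
    p=cv2.undistortPointsIter(np.stack([u.ravel(),v.ravel()],1).astype(float)[:,None],K,np.array([c["k1"],0,0,0.]),None,None,(3,50,1e-10))[:,0]
    d=c["depth"].ravel().astype(float)
    X=np.stack([p[:,0]*d,p[:,1]*d,d],1)
    return ((X-np.array(c["t"]))@np.array(c["R"])).reshape(384,512,3)
def w2px(c,X):
    K=np.array([[c["fx"],0,c["cx"]],[0,c["fy"],c["cy"]],[0,0,1.]])
    X=np.array(X,float)
    r,_=cv2.Rodrigues(np.array(c["R"],float))
    return cv2.projectPoints(X.reshape(-1,1,3),r,np.array(c["t"],float),K,np.array([c["k1"],0,0,0.]))[0][:,0]
def c2w(c,X): return np.array(c["R"]).T@(np.array(X)-np.array(c["t"]))
def save(c,n,box=None,s=1.5):
    im=c["color"][:,:,::-1]
    if box: im=im[box[1]:box[3],box[0]:box[2]]
    im=cv2.resize(im,None,fx=s,fy=s,interpolation=cv2.INTER_CUBIC)
    cv2.imwrite("pics/"+n+".png",im)
E
python3 - <<'E'
from h import *
np.set_printoptions(precision=4,suppress=True)
for n in ("scene","top"):
    c=cam(n); save(c,n+"0")
    print(n,c["fx"],c["k1"],"campos",-np.array(c["R"]).T@np.array(c["t"]))
    for q in ("cradle","barrel_mid","wide_end","thin_end","cap_grip","tab_l","tray_in","column_a","meter","bottle","jar","seat_mid","seat_low","seat_high"):
        try:
            for r in recognise(n,q)[:4]: print(q,round(r["score"],2),c2w(c,r["centre"]))
        except Exception as e: print(q,e)
print(sensors.get_state())
E
```

```text
pics
scene 411.1529937823914 -0.11377864757864013 campos [ 1.1887 -0.2984  0.7327]
cradle 0.91 [ 0.6211 -0.0052  0.0165]
barrel_mid 0.73 [0.4228 0.2741 0.0262]
barrel_mid 0.15 [ 0.6364 -0.2802  0.0875]
wide_end 0.69 [ 0.6335 -0.002   0.162 ]
thin_end 0.82 [ 0.6295 -0.0092  0.1677]
cap_grip 0.83 [0.5955 0.0074 0.1632]
cap_grip 0.82 [0.7715 0.0294 0.0157]
cap_grip 0.72 [ 0.494  -0.1278  0.0151]
tab_l 0.62 [ 0.5876 -0.0155  0.1565]
tab_l 0.51 [ 0.5078 -0.1194  0.014 ]
tab_l 0.49 [0.5948 0.0358 0.1678]
tab_l 0.46 [ 0.4744 -0.1373  0.0127]
tray_in 0.56 [ 0.412  -0.2962  0.0004]
column_a 0.97 [0.6837 0.0422 0.1122]
column_a 0.77 [ 0.6188 -0.0818  0.117 ]
meter 0.91 [0.4247 0.2752 0.023 ]
bottle 0.72 [ 0.6337 -0.2802  0.0861]
bottle 0.51 [ 0.6197 -0.0805  0.1171]
jar 0.81 [0.62   0.2462 0.0497]
jar 0.16 [ 0.6216 -0.0037  0.0158]
seat_mid 0.77 [ 0.6227 -0.0049  0.0158]
seat_low 0.58 [ 0.6247 -0.0031  0.0177]
seat_high 0.8 [ 0.617  -0.0041  0.0158]
top 363.1718497818827 -0.08582733126422325 campos [ 0.4087 -0.0042  1.0222]
cradle 0.81 [0.5314 0.0171 0.0481]
cradle 0.65 [0.5828 0.0105 0.1665]

[... 676 characters left out ...]
2 0.0149 0.0475]
seat_mid 0.33 [0.5468 0.02   0.1274]
seat_high 0.72 [0.6612 0.0545 0.1161]
seat_high 0.62 [0.533  0.015  0.0453]
{'clock': 1.5, 'q': array([-1.1455,  0.6149, -0.0126,  1.4234,  0.0081,  1.1034, -0.0404]), 'joint_vel': array([-0.0007, -0.0003, -0.0002,  0.0028, -0.0001,  0.0003, -0.001 ]), 'joint_efforts': array([  0.0009, -45.8821,   0.2094, -16.603 ,  -0.061 ,   0.0133,
         0.    ]), 'eef_pos': array([0.2837, 0.5848, 0.2186]), 'tcp_rot': array([[-0.8997,  0.4365, -0.    ],
       [ 0.4365,  0.8997, -0.    ],
       [ 0.    , -0.    , -1.    ]]), 'force': array([0.2785, 0.2383, 0.1787]), 'torque': array([ 0.0613, -0.0157, -0.0292]), 'gripper_width': 0.09286775235562603}
```

View pictures.

View pics/scene0.png

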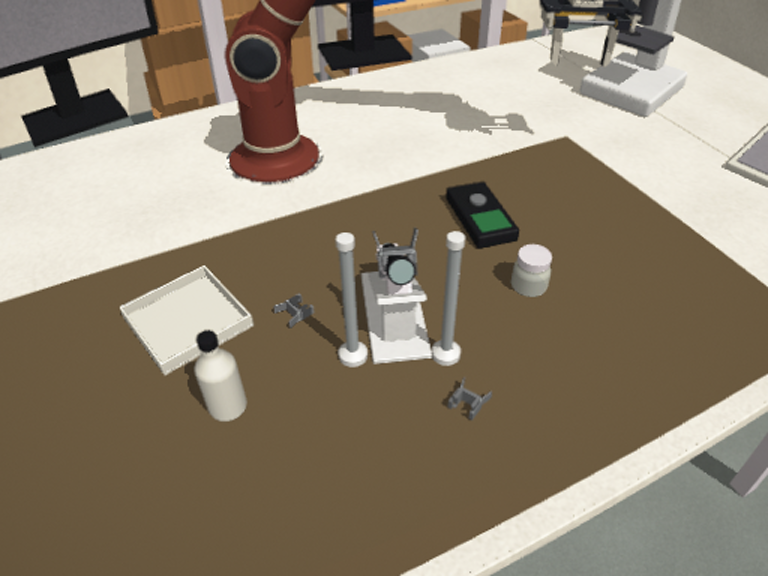

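View pics/top0.png

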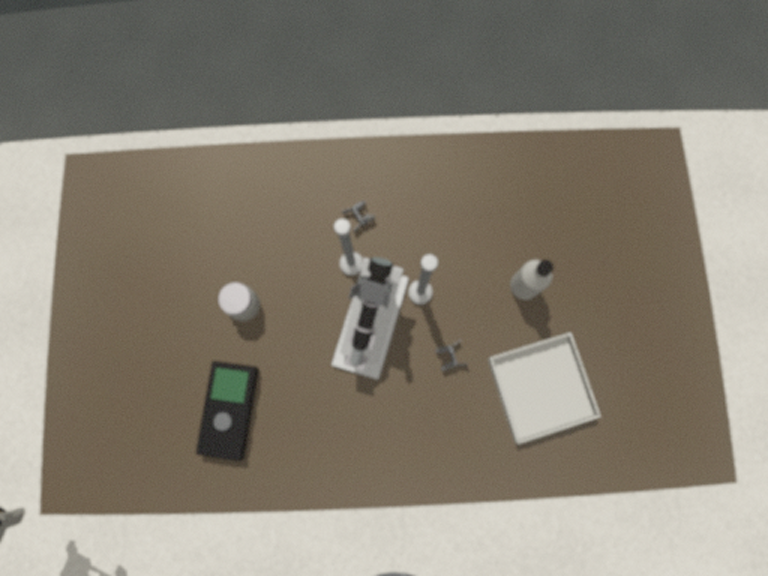

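```bash
python3 - <<'E'
from h import *
np.set_printoptions(precision=4,suppress=True)
S={}
for n in ("scene","top"):
    c=cam(n); P=cloud(c); 
    pk={}
    for q in ("cradle","barrel_mid","cap_grip","column_a","tray_in","meter","jar","bottle"):
        for i,r in enumerate(masks_of(n,q)[:4]):
            pk[q+str(i)]=r["region"]
            Q=P[r["region"]&(c["depth"]>0)]
            print(n,q,i,round(r["score"],2),len(Q),np.median(Q,0),Q.min(0),Q.max(0))
    np.savez("d_"+n+".npz",P=P,color=c["color"],depth=c["depth"],**pk)
    import pickle; pickle.dump({k:c[k] for k in("fx","fy","cx","cy","k1","R","t","color","depth")},open("c_"+n+".pkl","wb"))
    m=(P[...,0]>0.4)&(P[...,0]<0.75)&(abs(P[...,1])<0.15)&(c["depth"]>0)
    for z0,z1 in((.228,.242),(.2,.228),(.17,.2)):
        k=m&(P[...,2]>z0)&(P[...,2]<z1); Q=P[k]
        l=Q[Q[:,1]>0.0]; r=Q[Q[:,1]<0.0]
        for q in (l,r):
            if len(q): print(z0,len(q),q.mean(0),q.min(0),q.max(0))
    t=c["color"]; save(c,n+"_z",(200,130,320,260) if n=="scene" else (190,130,310,260),5)
E
```

```text
scene cradle 0 0.8 2112 [ 0.622  -0.0047  0.0136] [ 0.4569 -0.0555 -0.003 ] [0.6679 0.0737 0.1497]
scene cradle 1 0.43 277 [ 0.6324 -0.0057  0.1675] [ 0.582  -0.0234  0.1432] [0.6449 0.0122 0.1819]
scene cap_grip 0 0.63 228 [0.7684 0.0295 0.0167] [ 0.7538  0.0033 -0.0015] [0.7953 0.0617 0.0262]
scene cap_grip 1 0.56 250 [0.5946 0.0041 0.1628] [ 0.5715 -0.0208  0.1292] [0.612  0.0426 0.1875]
scene cap_grip 2 0.53 212 [ 0.4879 -0.126   0.0151] [ 0.4623 -0.152  -0.0012] [ 0.5153 -0.1004  0.0264]
scene cap_grip 3 0.47 1362 [0.4251 0.2748 0.029 ] [ 0.2838  0.2273 -0.0023] [0.4978 0.363  0.0407]
scene column_a 0 0.7 764 [0.68   0.0467 0.1064] [ 0.6566  0.0285 -0.0026] [0.696  0.0754 0.2362]
scene column_a 1 0.67 880 [ 0.6185 -0.0794  0.1203] [ 0.369  -0.0982 -0.0022] [0.6349 0.0338 0.2357]
scene tray_in 0 0.67 3511 [ 0.416  -0.297   0.0039] [ 0.316  -0.3895 -0.0016] [ 0.6221 -0.1948  0.1505]
scene meter 0 0.86 1342 [0.4235 0.274  0.0291] [ 0.2859  0.2273 -0.0016] [0.4973 0.3636 0.0407]
scene jar 0 0.61 739 [0.6174 0.2468 0.0495] [0.5112 0.2278 0.0004] [0.6368 0.3162 0.0723]
scene jar 1 0.3
[... 1822 characters left out ...]
423 0.2852 0.0758]
top jar 0 0.57 521 [0.5949 0.2517 0.0693] [ 0.568   0.2274 -0.0021] [0.6297 0.2878 0.0758]
top bottle 0 0.61 548 [ 0.6047 -0.2676  0.0998] [ 0.5847 -0.3374 -0.0025] [ 0.6524 -0.2497  0.1543]
0.228 90 [0.6694 0.0522 0.2353] [0.6585 0.0416 0.2282] [0.6824 0.0628 0.2393]
0.228 90 [ 0.6074 -0.0759  0.2356] [ 0.5965 -0.0864  0.23  ] [ 0.6193 -0.0659  0.2385]
0.2 16 [0.6626 0.0497 0.2139] [0.6591 0.0425 0.2012] [0.669  0.0583 0.2278]
0.2 13 [ 0.6003 -0.0743  0.2104] [ 0.5964 -0.0822  0.2004] [ 0.6056 -0.0677  0.2271]
0.17 142 [0.615  0.026  0.1789] [0.569  0.0005 0.17  ] [0.6699 0.0608 0.1999]
0.17 130 [ 0.5998 -0.0191  0.1787] [ 0.5494 -0.083   0.17  ] [ 0.6297 -0.0002  0.1998]
```

```bash
ls pics
```

```text
scene0.png
scene_z.png
top0.png
top_z.png
```

View pics/scene_z.png

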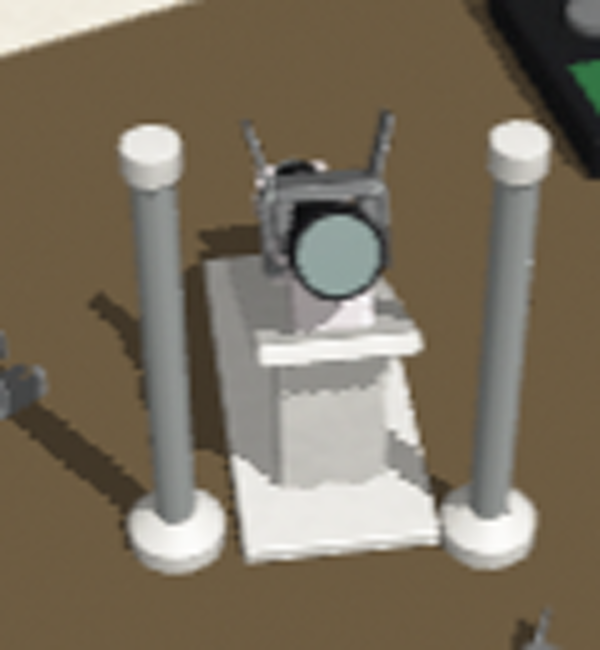

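View pics/top_z.png

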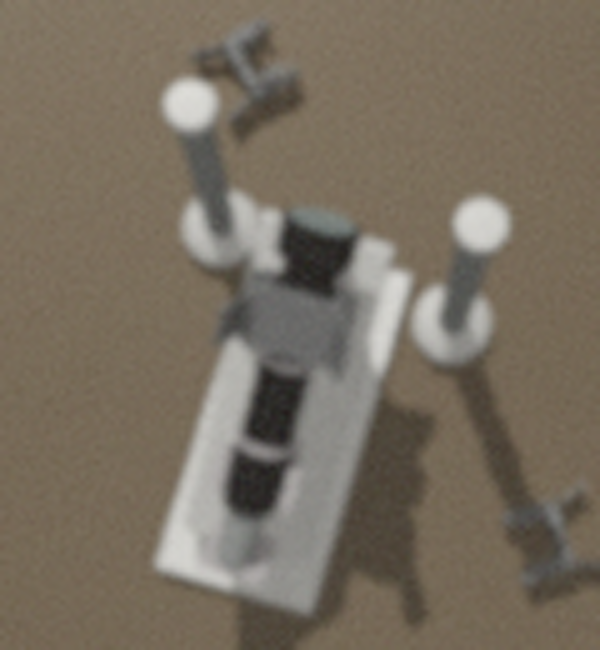

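```bash
python3 - <<'E'
from h import *
import pickle
from scipy.optimize import least_squares
np.set_printoptions(precision=4,suppress=True)
C={n:pickle.load(open(f"c_{n}.pkl","rb")) for n in("scene","top")}
def atz(c,u,v,z):
    a=px2w(c,u,v,.1);b=px2w(c,u,v,1.);s=(z-a[2])/(b[2]-a[2]);return a+s*(b-a)
# foot thickness
for n,px in(("scene",[(345,520),(300,530)]),("top",[(250,560),(290,590),(390,320)])):
    off=(200,130) if n=="scene" else (190,130)
    P=cloud(C[n])
    for p in px: print(n,p,P[int(off[1]+p[1]/5),int(off[0]+p[0]/5)])
tc=[atz(C["top"],190+u/5-.4,130+v/5-.4,0.012) for u,v in((155,568),(312,612),(412,270))]
sc=[atz(C["scene"],200+u/5-.4,130+v/5-.4,0.012) for u,v in((247,553),(437,540),(205,262))]
print("top corners NL,NR,FR",*tc);print("scene FR,FL?,NR",*sc)
# black barrel pts
for n in C:
    c=C[n];P=cloud(c);col=c["color"].astype(int)
    m=(P[...,0]>.45)&(P[...,0]<.68)&(abs(P[...,1])<.06)&(P[...,2]>.08)&(P[...,2]<.2)&(col.max(2)<50)&(c["depth"]>0)
    Q=P[m];print(n,len(Q),Q.min(0),Q.max(0))
    pickle.dump(Q,open(f"b_{n}.pkl","wb"))
# lens disc in scene
c=C["scene"];P=cloud(c);col=c["color"].astype(int)
m=np.zeros(P.shape[:2],bool);m[130+215//5:130+300//5,200+292//5:200+385//5]=1
m&=(col[...,1]>90)&(col[...,2]>col[...,0]+5)&(P[...,2]>.1)
Q=P[m];print("lens",len(Q),Q.mean(0),Q.min(0),Q.max(0))
u,s,vt=np.linalg.svd(Q-Q.mean(0));print("normal",vt[2])
E
```

```text
scene (345, 520) [ 0.647  -0.0076  0.0115]
scene (300, 530) [ 0.6416 -0.0279  0.0096]
top (250, 560) [0.4755 0.0384 0.0639]
top (290, 590) [0.4617 0.0193 0.0114]
top (390, 320) [ 0.6113 -0.0436  0.0098]
top corners NL,NR,FR [0.4782 0.0945 0.012 ] [0.4503 0.0088 0.012 ] [ 0.6406 -0.0565  0.012 ]
scene FR,FL?,NR [ 0.6432 -0.0565  0.012 ] [0.6755 0.0237 0.012 ] [0.4571 0.0081 0.012 ]
scene 62 [ 0.5031 -0.0232  0.1005] [0.6342 0.0382 0.1819]
top 238 [ 0.5003 -0.0176  0.1001] [0.6235 0.0431 0.1832]
lens 216 [ 0.6386 -0.0091  0.1704] [ 0.6217 -0.2984  0.15  ] [1.1887 0.0095 0.7327]
normal [-0.7131  0.0134  0.7009]
```

```bash
python3 - <<'E'
from h import *
import pickle
from scipy.optimize import least_squares
np.set_printoptions(precision=4,suppress=True)
C={n:pickle.load(open(f"c_{n}.pkl","rb")) for n in("scene","top")}
c=C["scene"];P=cloud(c);col=c["color"].astype(int)
m=np.zeros(P.shape[:2],bool);m[130+215//5:130+300//5,200+292//5:200+385//5]=1
m&=(col[...,1]>90)&(col[...,2]>col[...,0]+5)&(P[...,2]>.12)&(P[...,2]<.2)
L=P[m];L=L[abs(L[:,0]-np.median(L[:,0]))<.02]
print("lens",len(L),(L.min(0)+L.max(0))/2,L.mean(0))
u,s,vt=np.linalg.svd(L-L.mean(0));print("normal",vt[2],s)
def ax(yaw): 
    a=np.pi/6; return np.array([np.cos(a)*np.cos(yaw),np.cos(a)*np.sin(yaw),np.sin(a)])
for n in ("top","scene"):
    Q=pickle.load(open(f"b_{n}.pkl","rb"))
    def f(p,full=False):
        a=ax(p[2]); d=Q-np.array([p[0],p[1],.118]); s=d@a; r=np.linalg.norm(d-s[:,None]*a,axis=1)
        R=np.where(s>.075,.02,np.where(s<-.062,.010,.014))
        if full:return s,r-R
        return (r-R)
    o=least_squares(f,[.56,.015,-.33],loss="soft_l1",f_scale=.002)
    s,e=f(o.x,True); print(n,o.x,np.sqrt(np.median(e**2)),s.min(),s.max(),len(s))
    for b in np.arange(-.1,.1,.02):
        k=(s>b)&(s<b+.02)
        if k.any():print("   %.2f n=%d med %.4f"%(b,k.sum(),np.median(e[k])))
    # at lens
    print("seat_high",np.array([o.x[0],o.x[1],.118])+.095*ax(o.x[2]))
# overlay on both
E
```

```text
lens 214 [ 0.6333 -0.007   0.1649] [ 0.6335 -0.0064  0.1652]
normal [ 0.8195 -0.2807  0.4997] [0.129  0.1248 0.0236]
top [ 0.5521  0.0223 -0.343 ] 0.0008909081921460732 -0.05408758773232926 0.09468489158470426 238
   -0.06 n=35 med 0.0003
   -0.04 n=25 med 0.0003
   -0.02 n=36 med -0.0006
   0.00 n=44 med -0.0000
   0.06 n=34 med -0.0002
   0.08 n=64 med -0.0000
seat_high [ 0.6296 -0.0053  0.1655]
scene [ 0.558   0.0203 -0.3315] 0.00044239543425630664 -0.057629343144207874 0.09356796076677154 62
   -0.06 n=8 med 0.0002
   0.02 n=5 med -0.0001
   0.04 n=4 med 0.0001
   0.06 n=8 med 0.0003
   0.08 n=37 med -0.0002
seat_high [ 0.6358 -0.0065  0.1655]
```

```bash
cat > g.py <<'E'
from h import *
from scipy.spatial.transform import Rotation as Ro, Slerp
np.set_printoptions(precision=4,suppress=True)
YAW=-.333
ex=np.array([np.cos(YAW),np.sin(YAW),0]);ey=np.array([-ex[1],ex[0],0]);ez=np.array([0,0,1.])
up=np.cos(np.pi/6)*ex+.5*ez; nz=-.5*ex+np.cos(np.pi/6)*ez
SM=np.array([.5548,.021,.118])
CG=SM+.048*up+.042*nz
RT=np.stack([-up,ey,-nz],1)   # tool orientation square to slope
def rows(targets,opening,p0=None,R0=None,mm=40,deg=9,dec=0):
    """targets: list of (tcp pos, R); prints rows in tool axes, with rounding fed back"""
    s=sensors.get_state()
    p=np.array(s["eef_pos"]) if p0 is None else p0; R=np.array(s["tcp_rot"]) if R0 is None else R0
    out=[]
    for (tp,tR) in targets:
        n=max(1,int(np.ceil(max(np.linalg.norm(tp-p)*1000/mm,np.degrees(Ro.from_matrix(R.T@tR).magnitude())/deg))))
        sl=Slerp([0,1],Ro.from_matrix([R,tR]));ps=p.copy()
        for i in range(1,n+1):
            P=ps+(tp-ps)*i/n; Q=sl(i/n).as_matrix()
            d=np.round(R.T@(P-p)*1000,dec)+0.; w=np.round(np.degrees(Ro.from_matrix(R.T@Q).as_rotvec()),1)+0.
            p=p+R@(d/1000); R=R@Ro.from_rotvec(np.radians(w)).as_matrix()
            out.append([opening]+[float(x) for x in d]+[float(x) for x in w])
        print("n",n)
    for k in range(0,len(out),8): print(str(out[k:k+8]).replace(".0,",",").replace(".0]","]"))
    print("end",p,"err mm",(targets[-1][0]-p)*1000)
    return out
def st():
    s=sensors.get_state(); print("t",s["clock"],"p",s["eef_pos"],"q",s["q"],"f",s["force"],"w",s["gripper_width"]); return s
E
python3 - <<'E'
from g import *
print(CG,CG+.009*nz+.0325*ey,CG+.009*nz-.0325*ey)
import pickle
C={n:pickle.load(open(f"c_{n}.pkl","rb")) for n in("scene","top")}
pts=[SM,SM+.095*up,SM-.095*up,CG+.009*nz+.0325*ey,CG+.009*nz-.0325*ey,SM+.062*up-.0*nz+.014*nz]
for n in C:
    im=C[n]["color"][:,:,::-1].copy(); off=(200,130) if n=="scene" else (190,130)
    im=cv2.resize(im[130:260,off[0]:off[0]+120],None,fx=5,fy=5,interpolation=cv2.INTER_CUBIC)
    for u in w2px(C[n],pts): cv2.drawMarker(im,(int((u[0]-off[0]+.5)*5),int((u[1]-130+.5)*5)),(0,0,255),0,12,1)
    cv2.imwrite(f"pics/ov_{n}.png",im)
pre=CG-.09*RT[:,2]+.019*RT[:,2]
rows([(np.array([.3,.56,.33]),np.array(sensors.get_state()["tcp_rot"])),(np.array([.50,.06,.32]),RT),(pre,RT)],100)
E
```

```text
[0.5742 0.0143 0.1784] [0.5806 0.0465 0.1862] [ 0.5594 -0.015   0.1862]
n 3
n 14
n 3
[[100, -8, -5, -37, 0, 0, 0], [100, -9, -5, -37, 0, 0, 0], [100, -8, -5, -37, 0, 0, 0], [100, -28, -26, 1, -0.1, -2.1, -0.5], [100, -29, -26, 1, -0.2, -2.2, -0.4], [100, -28, -26, 3, -0.1, -2.1, -0.5], [100, -27, -27, 4, -0.1, -2.2, -0.5], [100, -27, -27, 4, -0.1, -2.1, -0.5]]
[[100, -27, -27, 6, -0.2, -2.1, -0.4], [100, -27, -27, 6, -0.1, -2.2, -0.5], [100, -25, -28, 8, -0.1, -2.1, -0.5], [100, -26, -28, 8, -0.2, -2.2, -0.5], [100, -24, -28, 9, -0.1, -2.1, -0.5], [100, -25, -28, 10, -0.1, -2.1, -0.4], [100, -23, -28, 11, -0.1, -2.2, -0.5], [100, -23, -29, 12, -0.2, -2.1, -0.5]]
[[100, -22, -29, 12, -0.1, -2.2, -0.5], [100, -1, -6, 31, 0, 0, 0], [100, -1, -7, 32, 0, 0, 0], [100, -1, -6, 31, 0, 0, 0]]
end [0.5404 0.0259 0.2403] err mm [ 0.3192  0.0037 -0.4011]
```

View pics/ov_scene.png

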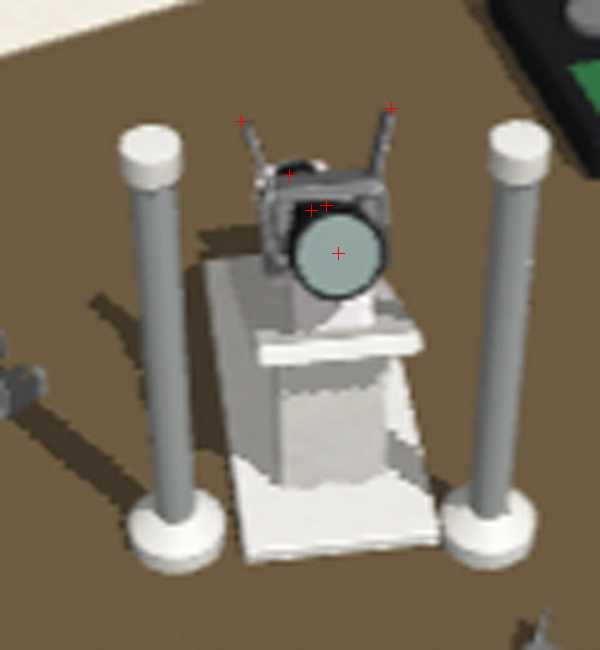

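View pics/ov_top.png

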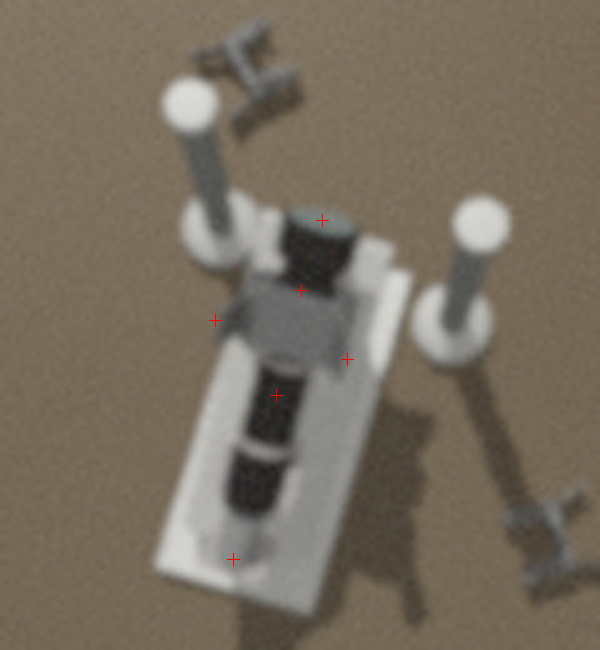

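Request:
jog_arm(
  plan=[
    [[100,-8,-5,-37,0,0,0],[100,-9,-5,-37,0,0,0],[100,-8,-5,-37,0,0,0],[100,-28,-26,1,-0.1,-2.1,-0.5],[100,-29,-26,1,-0.2,-2.2,-0.4],[100,-28,-26,3,-0.1,-2.1,-0.5],[100,-27,-27,4,-0.1,-2.2,-0.5],[100,-27,-27,4,-0.1,-2.1,-0.5]],
  ],
)

```text
clock: 3.4
eef_pos: [0.3711, 0.3805, 0.3266]
tcp_rot: [[-0.901, 0.398, 0.174], [0.392, 0.918, -0.068], [-0.187, 0.007, -0.982]]
force: [-0.1, 0.1, 0.6]
gripper_width: 0.093
```

Request:
jog_arm(
  plan=[
    [[100,-27,-27,6,-0.2,-2.1,-0.4],[100,-27,-27,6,-0.1,-2.2,-0.5],[100,-25,-28,8,-0.1,-2.1,-0.5],[100,-26,-28,8,-0.2,-2.2,-0.5],[100,-24,-28,9,-0.1,-2.1,-0.5],[100,-25,-28,10,-0.1,-2.1,-0.4],[100,-23,-28,11,-0.1,-2.2,-0.5],[100,-23,-29,12,-0.2,-2.1,-0.5]],
  ],
)

```text
clock: 4.4
eef_pos: [0.4861, 0.0948, 0.3209]
tcp_rot: [[-0.832, 0.333, 0.442], [0.296, 0.943, -0.154], [-0.468, 0.003, -0.884]]
force: [-0.0, 0.4, 0.1]
gripper_width: 0.0928
```

```bash
python3 - <<'E'
from g import *
s=st(); print(s["tcp_rot"]-RT)
pre=CG-.071*RT[:,2]
rows([(pre,RT)],100)
E
```

```text
t 4.4 p [0.4861 0.0948 0.3209] q [-0.6893  0.1074  0.2651  2.0367  0.4824  0.6964  0.4733] f [-0.0463  0.3505  0.0697] w 0.09283744445743954
[[-0.014   0.0066 -0.0301]
 [ 0.0129 -0.0023  0.0099]
 [ 0.0317  0.0032 -0.0175]]
n 3
[[100, -9, -16, 35, 0, -0.7, -0.1], [100, -9, -15, 36, 0, -0.7, -0.2], [100, -8, -16, 36, 0, -0.7, -0.1]]
end [0.5405 0.026  0.2393] err mm [ 0.2259 -0.139   0.5371]
```

Request:
jog_arm(
  plan=[
    [[100,-9,-16,35,0,-0.7,-0.1],[100,-9,-15,36,0,-0.7,-0.2],[100,-8,-16,36,0,-0.7,-0.1],[100,0,0,0,0,0,0]],
  ],
)

```text
clock: 4.9
eef_pos: [0.5391, 0.0246, 0.2372]
tcp_rot: [[-0.819, 0.332, 0.467], [0.287, 0.943, -0.168], [-0.496, -0.004, -0.868]]
force: [-0.8, 0.3, 0.4]
gripper_width: 0.093
```

```bash
python3 - <<'E'
from g import *
s=st(); print(s["tcp_rot"]-RT)
print("in tool axes: to cap grasp", RT.T@(CG+.019*RT[:,2]-s["eef_pos"])*1000)
c=cam("scene"); save(c,"pre_s",(180,100,340,240),5)
c=cam("top"); save(c,"pre_t",(170,120,330,260),5)
rows([(CG+.019*RT[:,2],RT)],100,mm=15)
E
```

```text
t 4.9 p [0.5391 0.0246 0.2372] q [-0.5282  0.2759  0.3502  2.1362  0.5357  0.3426  0.5511] f [-0.7964  0.2516  0.3621] w 0.09301664211971199
[[-0.001   0.0055 -0.0056]
 [ 0.0035 -0.0019 -0.005 ]
 [ 0.0036 -0.0042 -0.0021]]
in tool axes: to cap grasp [-2.3321  1.7249 88.2214]
n 7
[[100, 0, 0, 13, 0, 0, 0], [100, 0, 0, 13, 0, 0, 0], [100, -1, -1, 13, 0, 0, 0], [100, 0, 0, 13, 0, 0, 0], [100, 0, 0, 12, 0, 0, 0], [100, 0, 0, 13, 0, 0, 0], [100, 0, 0, 13, 0, -0.1, -0.1]]
end [0.583  0.0116 0.1619] err mm [ 0.2069 -0.4439  0.0451]
```

View pics/pre_s.png

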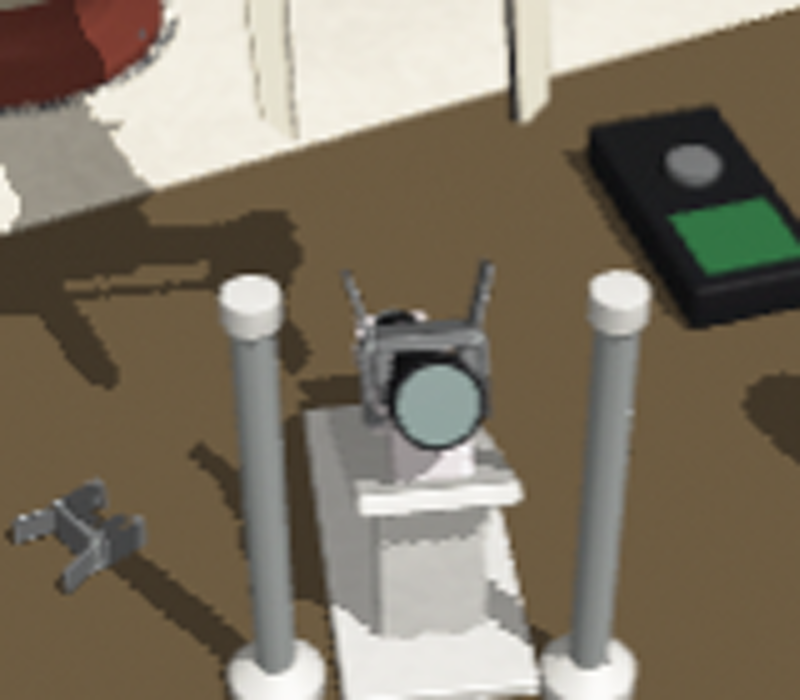

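View pics/pre_t.png

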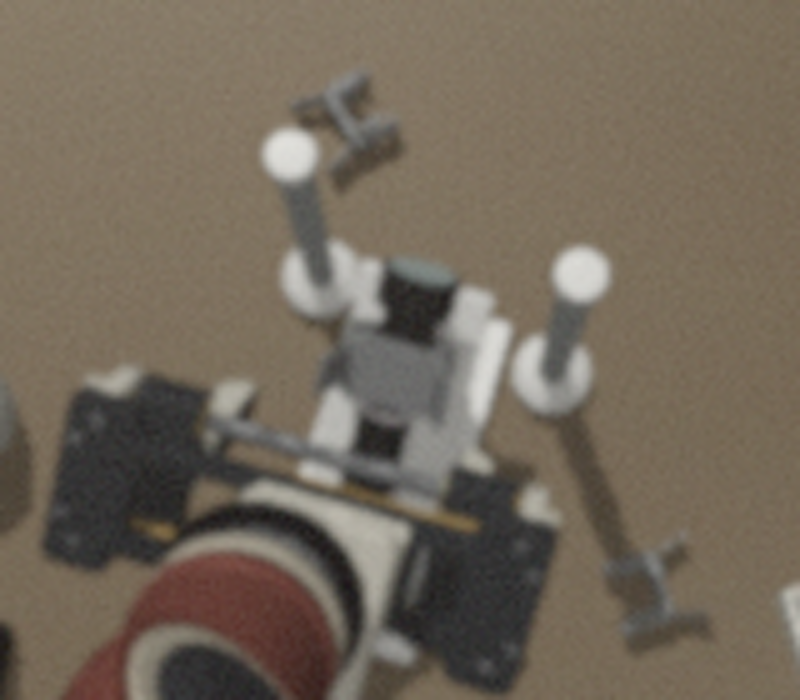

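```bash
python3 - <<'E'
from g import *
s=sensors.get_state();p=s["eef_pos"];R=s["tcp_rot"]
for n,b in(("scene",(180,60,340,200)),("top",(170,120,330,260))):
    c=cam(n);im=cv2.resize(c["color"][b[1]:b[3],b[0]:b[2],::-1],None,fx=5,fy=5,interpolation=cv2.INTER_CUBIC)
    pts=[p+R@np.array(v)/1000 for v in((7.5,46.5,0),(-7.5,46.5,0),(7.5,-46.5,0),(-7.5,-46.5,0),(0,64,-19),(0,-64,-19),(0,0,0))]
    for u in w2px(c,pts): cv2.drawMarker(im,(int((u[0]-b[0]+.5)*5),int((u[1]-b[1]+.5)*5)),(0,0,255),0,10,1)
    cv2.imwrite(f"pics/f_{n}.png",im)
E
```

```text
(no output)
```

View pics/f_scene.png

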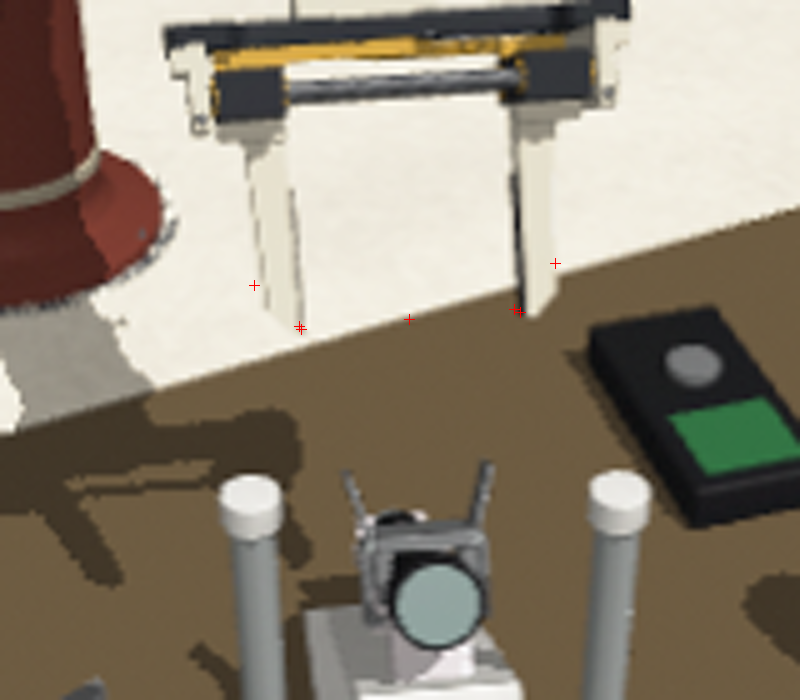

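View pics/f_top.png

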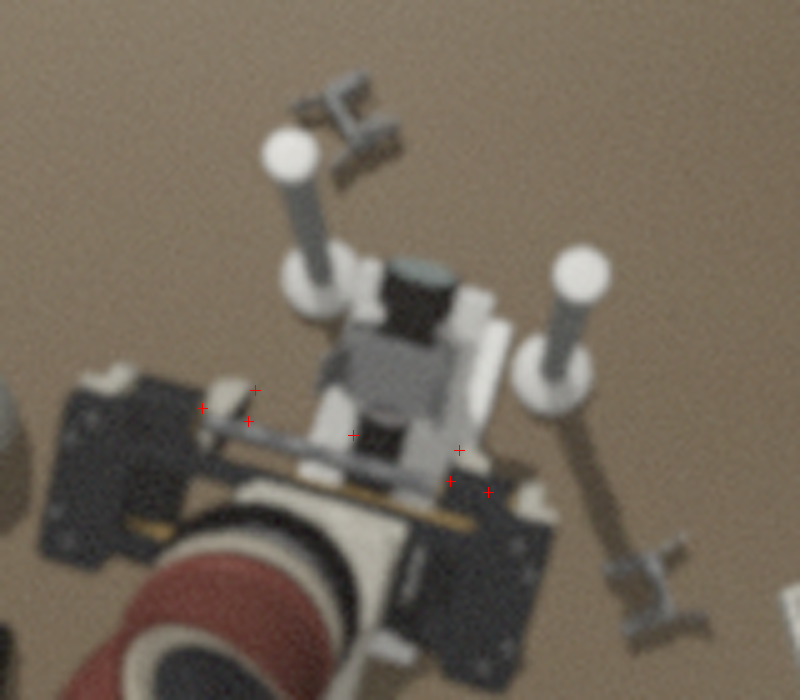

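Request:
jog_arm(
  plan=[
    [[100,-1,1,14,0,0,0],[100,-1,1,15,0,0,0],[100,0,0,15,0,0,0],[100,0,0,15,0,0,0],[100,0,0,12,0,0,0],[100,0,0,10,0,0,0],[100,0,0,5,0,0,0],[100,0,0,0,0,0,0]],
  ],
)

```text
clock: 6.1
eef_pos: [0.5827, 0.0141, 0.1651]
tcp_rot: [[-0.819, 0.328, 0.471], [0.284, 0.945, -0.165], [-0.499, -0.001, -0.867]]
force: [-1.0, 0.8, 0.5]
gripper_width: 0.0928
```

```bash
python3 - <<'E'
from g import *
s=st(); R=s["tcp_rot"];p=s["eef_pos"]
print("in tool axes: to cap grasp", RT.T@(CG+.019*RT[:,2]-s["eef_pos"])*1000, np.degrees(Ro.from_matrix(R.T@RT).as_rotvec()))
c=cam("scene"); save(c,"cap_s",(200,110,320,220),6)
E
```

```text
t 6.1 p [0.5827 0.0141 0.1651] q [-0.4843  0.4652  0.3962  2.134   0.5639  0.1302  0.5252] f [-0.9883  0.7761  0.5287] w 0.09281216207961847
in tool axes: to cap grasp [ 0.3657 -2.6082  3.4591] [-0.1042 -0.0831 -0.0428]
```

View pics/cap_s.png

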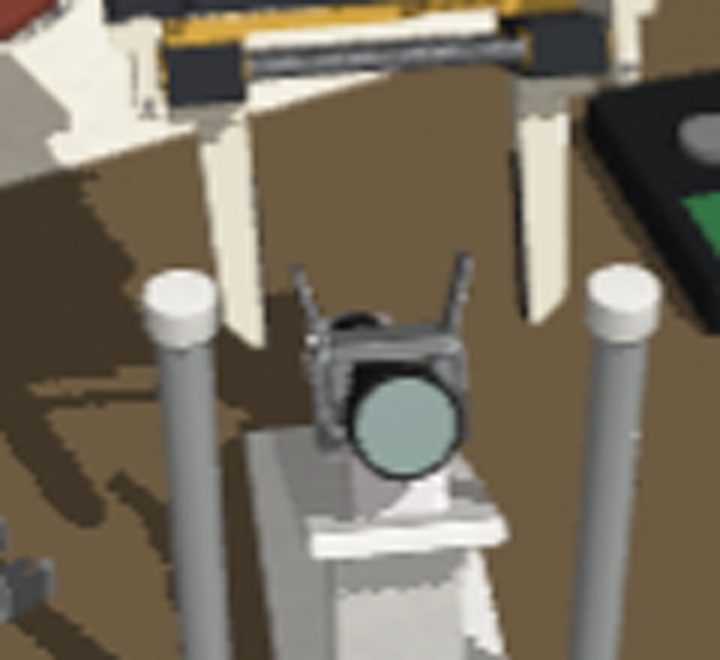

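Request:
jog_arm(
  plan=[
    [[100,0,-2,3,0,0,0],[40,0,0,0,0,0,0],[40,0,0,0,0,0,0],[40,0,0,0,0,0,0],[40,0,0,0,0,0,0]],
  ],
  squeeze=15,
)

```text
clock: 6.78
eef_pos: [0.5835, 0.0118, 0.163]
tcp_rot: [[-0.819, 0.328, 0.471], [0.284, 0.945, -0.164], [-0.499, -0.001, -0.866]]
force: [-1.7, -0.6, 3.1]
gripper_width: 0.0578
```

```bash
python3 - <<'E'
from g import *
s=st(); R=s["tcp_rot"];p=s["eef_pos"]
print("in tool axes: to cap grasp", RT.T@(CG+.019*RT[:,2]-s["eef_pos"])*1000, np.degrees(Ro.from_matrix(R.T@RT).as_rotvec()))
c=cam("scene"); save(c,"cap_s2",(200,110,320,220),6)
E
```

```text
t 6.775 p [0.5835 0.0118 0.163 ] q [-0.4791  0.4698  0.3976  2.1358  0.566   0.121   0.5264] f [-1.6516 -0.6366  3.0662] w 0.05780329798629681
in tool axes: to cap grasp [ 0.6061 -0.6984  0.897 ] [-0.0736 -0.0507 -0.0556]
```

View pics/cap_s2.png

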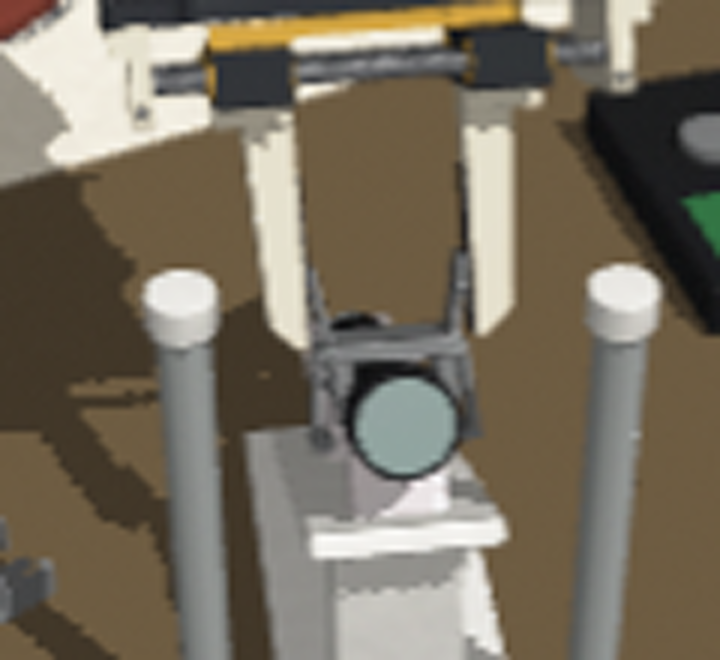

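Request:
jog_arm(
  plan=[
    [[40,0,0,0,0,0,0],[40,0,0,0,0,0,0],[40,0,0,0,0,0,0]],
  ],
)

```text
clock: 7.2
eef_pos: [0.5835, 0.0118, 0.1631]
tcp_rot: [[-0.818, 0.328, 0.472], [0.284, 0.945, -0.164], [-0.499, -0.0, -0.866]]
force: [-2.6, 1.0, 5.1]
gripper_width: 0.0467
```

Request:
jog_arm(
  plan=[
    [[40,0,0,-5,0,0,0],[40,0,0,-8,0,0,0],[40,0,0,-8,0,0,0],[40,0,0,0,0,0,0]],
  ],
)

```text
clock: 7.7
eef_pos: [0.5734, 0.0155, 0.1816]
tcp_rot: [[-0.818, 0.328, 0.472], [0.284, 0.945, -0.164], [-0.499, -0.0, -0.866]]
force: [0.0, 0.5, -0.2]
gripper_width: 0.0465
```

```bash
python3 - <<'E'
from g import *
s=st()
c=cam("scene"); save(c,"cap_s3",(200,110,320,220),6)
E
```

```text
t 7.7 p [0.5734 0.0155 0.1816] q [-0.4876  0.4211  0.3832  2.1388  0.5617  0.1714  0.5317] f [ 0.0287  0.4614 -0.1821] w 0.04651523644268792
```

View pics/cap_s3.png

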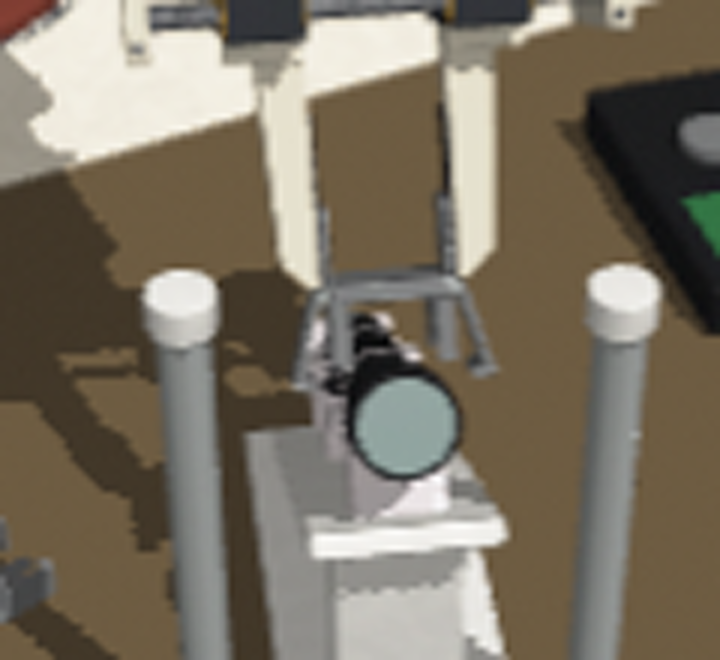

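```bash
python3 - <<'E'
from g import *
s=st();p=s["eef_pos"];R=s["tcp_rot"]
RV=np.stack([-ex,ey,-ez],1)
a=p-.06*R[:,2]
rows([(a,R),(a+np.array([-.02,-.06,.03]),R),(np.array([.417,-.296,.20]),RV),(np.array([.417,-.296,.06]),RV)],40,mm=45)
E
```

```text
t 7.75 p [0.5735 0.0154 0.1813] q [-0.4876  0.4218  0.3833  2.1387  0.5616  0.1711  0.5317] f [ 0.1512 -0.5473 -1.2554] w 0.046254675701737843
n 2
n 2
n 7
n 4
[[40, 0, 0, -30, 0, 0, 0], [40, 0, 0, -30, 0, 0, 0], [40, -8, -32, -13, 0, 0, 0], [40, -8, -31, -13, 0, 0, 0], [40, 7, -40, 7, 0, 4.3, 0], [40, 6, -41, 7, 0, 4.3, 0], [40, 5, -40, 8, 0, 4.2, 0], [40, 5, -40, 8, 0, 4.3, 0]]
[[40, 5, -41, 8, 0, 4.3, 0], [40, 3, -40, 9, 0, 4.3, -0.1], [40, 3, -41, 9, 0, 4.2, 0], [40, 0, 0, 35, 0, 0, 0], [40, 0, 0, 35, 0, 0, 0], [40, 0, 0, 35, 0, 0, 0], [40, 1, 1, 35, 0, 0, 0]]
end [ 0.4168 -0.2954  0.0596] err mm [ 0.2473 -0.5576  0.4021]
```

Request:
jog_arm(
  plan=[
    [[40,0,0,-30,0,0,0],[40,0,0,-30,0,0,0],[40,-8,-32,-13,0,0,0],[40,-8,-31,-13,0,0,0],[40,7,-40,7,0,4.3,0],[40,6,-41,7,0,4.3,0],[40,5,-40,8,0,4.2,0],[40,5,-40,8,0,4.3,0]],
  ],
)

```text
clock: 8.75
eef_pos: [0.4633, -0.1851, 0.2266]
tcp_rot: [[-0.921, 0.329, 0.208], [0.321, 0.944, -0.072], [-0.22, -0.0, -0.976]]
force: [1.2, -0.7, -0.9]
gripper_width: 0.0466
```

Request:
jog_arm(
  plan=[
    [[40,5,-41,8,0,4.3,0],[40,3,-40,9,0,4.3,-0.1],[40,3,-41,9,0,4.2,0],[40,0,0,0,0,0,0]],
  ],
)

```text
clock: 9.25
eef_pos: [0.4158, -0.3008, 0.1982]
tcp_rot: [[-0.943, 0.333, -0.002], [0.333, 0.943, -0.003], [0.001, -0.003, -1.0]]
force: [-0.7, 0.4, -0.8]
gripper_width: 0.0469
```

```bash
python3 - <<'E'
from g import *
s=st();p=s["eef_pos"];R=s["tcp_rot"];print(R)
RV=np.stack([-ex,ey,-ez],1)
c=cam("scene"); save(c,"tray1",(60,60,260,260),4)
rows([(np.array([.417,-.296,.06]),RV)],40,mm=45)
E
```

```text
t 9.25 p [ 0.4158 -0.3008  0.1982] q [ 0.5373  0.4274  0.0633  1.8442 -0.0297  0.8714  1.8451] f [-0.6986  0.3575 -0.8198] w 0.04688668209034705
[[-0.9428  0.3333 -0.0023]
 [ 0.3333  0.9428 -0.0027]
 [ 0.0013 -0.0033 -1.    ]]
n 4
[[40, 0, 1, 35, 0, 0, 0], [40, 0, 0, 34, 0, 0, -0.1], [40, 0, 1, 35, -0.1, 0, 0], [40, 0, 0, 35, 0, 0, -0.1]]
end [ 0.4172 -0.2964  0.0596] err mm [-0.1944  0.3526  0.4284]
```

View pics/tray1.png

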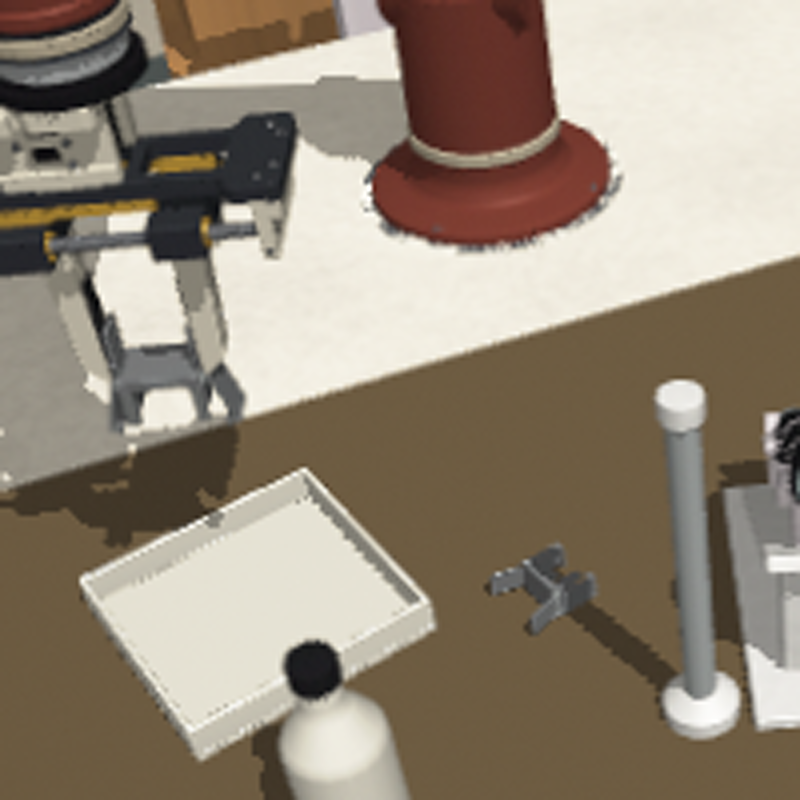

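Request:
jog_arm(
  plan=[
    [[40,0,4,35,0,0,0],[40,0,0,35,0,0,0],[40,0,0,35,0,0,0],[40,0,0,30,0,0,0],[40,0,0,8,0,0,0],[40,0,0,4,0,0,0],[40,0,0,3,0,0,0],[40,0,0,0,0,0,0]],
  ],
)

```text
clock: 10.3
eef_pos: [0.4192, -0.2933, 0.0502]
tcp_rot: [[-0.945, 0.327, 0.001], [0.327, 0.945, -0.002], [-0.002, -0.001, -1.0]]
force: [-0.3, 0.4, -0.3]
gripper_width: 0.0467
```

Request:
jog_arm(
  plan=[
    [[40,0,0,3,0,0,0],[40,0,0,1,0,0,0],[40,0,0,0,0,0,0]],
  ],
)

```text
clock: 10.68
eef_pos: [0.4187, -0.2931, 0.0454]
tcp_rot: [[-0.945, 0.327, 0.0], [0.327, 0.945, -0.001], [-0.0, -0.001, -1.0]]
force: [-0.1, -0.3, -0.4]
gripper_width: 0.0468
```

Request:
jog_arm(
  plan=[
    [[40,0,0,1,0,0,0],[65,0,0,0,0,0,0],[70,0,0,0,0,0,0],[85,0,0,0,0,0,0],[100,0,0,0,0,0,0],[100,0,0,0,0,0,0],[100,0,0,0,0,0,0],[100,0,0,0,0,0,0]],
  ],
)

```text
clock: 11.68
eef_pos: [0.4187, -0.2932, 0.0445]
tcp_rot: [[-0.945, 0.327, 0.0], [0.327, 0.945, -0.001], [-0.001, -0.001, -1.0]]
force: [-0.1, -0.1, 0.8]
gripper_width: 0.093
```

```bash
python3 - <<'E'
from g import *
s=st();p=s["eef_pos"];R=s["tcp_rot"]
c=cam("scene"); save(c,"tray2",(60,90,220,270),4)
u=np.array([.44,-.10,.30]); 
t=SM+.019*RT[:,2]
v=t-.11*RT[:,2]
rows([(p+np.array([0,0,.12]),R),(u,np.stack([-ex,ey,-ez],1)),(v,RT)],100,mm=50)
print("v",v)
E
```

```text
t 11.675 p [ 0.4187 -0.2932  0.0445] q [ 0.5425  0.6562  0.0376  1.9975 -0.0471  0.4878  1.852 ] f [-0.0964 -0.1242  0.7595] w 0.09295918886228313
n 3
n 5
n 4
[[100, 0, 0, -40, 0, 0, 0], [100, 0, 0, -40, 0, 0, 0], [100, 0, 0, -40, 0, 0, 0], [100, 9, 38, -27, 0, 0, 0], [100, 8, 38, -27, 0, 0, 0], [100, 9, 38, -27, 0, 0, 0], [100, 8, 37, -28, 0, 0, 0], [100, 9, 38, -27, -0.1, 0, 0]]
[[100, -6, 38, 26, 0, -7.5, 0], [100, -2, 38, 26, 0, -7.5, 0], [100, 1, 38, 27, 0, -7.5, 0], [100, 4, 38, 26, 0, -7.5, 0]]
end [0.5118 0.0358 0.197 ] err mm [-0.0287  0.0344 -0.1698]
v [0.5118 0.0359 0.1968]
```

View pics/tray2.png

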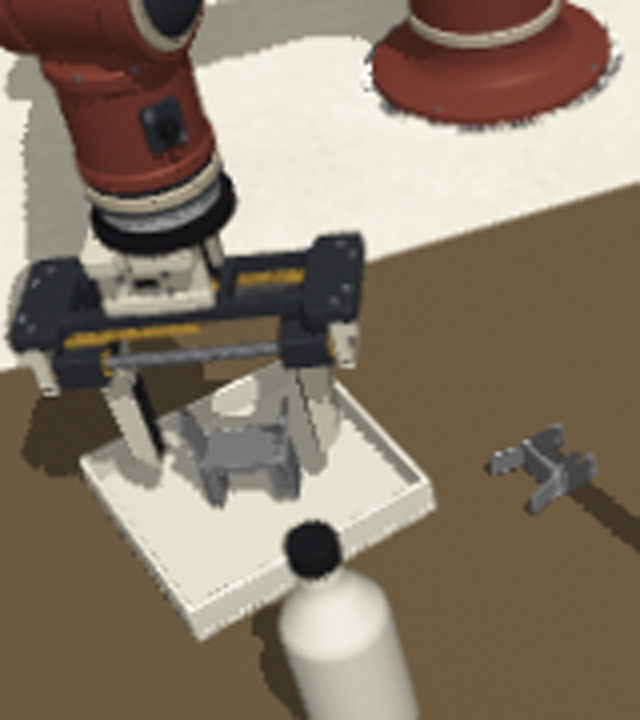

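```bash
cat > fk.py <<'E'
from g import *
from scipy.optimize import least_squares
import itertools
D=[([-1.1455,.6149,-.0126,1.4234,.0081,1.1034,-.0404],[.2837,.5848,.2186],[[-.8997,.4365,0],[.4365,.8997,0],[0,0,-1]]),
([-.6893,.1074,.2651,2.0367,.4824,.6964,.4733],[.4861,.0948,.3209],[[-0.832,0.333,0.442],[0.296,0.943,-0.154],[-0.468,0.003,-0.884]]),
([-.5282,.2759,.3502,2.1362,.5357,.3426,.5511],[.5391,.0246,.2372],[[-0.819,0.332,0.467],[0.287,0.943,-0.168],[-0.496,-0.004,-0.868]]),
([-.4843,.4652,.3962,2.134,.5639,.1302,.5252],[.5827,.0141,.1651],[[-0.819,0.328,0.471],[0.284,0.945,-0.165],[-0.499,-0.001,-0.867]]),
([-.4876,.4211,.3832,2.1388,.5617,.1714,.5317],[.5734,.0155,.1816],[[-0.818,0.328,0.472],[0.284,0.945,-0.164],[-0.499,-0.0,-0.866]]),
([.5373,.4274,.0633,1.8442,-.0297,.8714,1.8451],[.4158,-.3008,.1982],[[-.9428,.3333,-.0023],[.3333,.9428,-.0027],[.0013,-.0033,-1]]),
([.5425,.6562,.0376,1.9975,-.0471,.4878,1.852],[.4187,-.2932,.0445],[[-0.945,0.327,0.0],[0.327,0.945,-0.001],[-0.001,-0.001,-1.0]])]
def rz(a):c,s=np.cos(a),np.sin(a);return np.array([[c,-s,0],[s,c,0],[0,0,1]])
def ry(a):c,s=np.cos(a),np.sin(a);return np.array([[c,0,s],[0,1,0],[-s,0,c]])
def fk(q,sg,P):
    h,l1,l2,l3,o=P[:5]
    R=rz(sg[0]*q[0])@ry(q[1]);p=np.array([0,0,h])+R@[0,0,l1]
    R=R@rz(sg[2]*q[2])@ry(q[3]);p=p+R@[0,0,l2]
    R=R@rz(sg[4]*q[4])@ry(q[5]);p=p+R@[0,0,l3]
    return p,R@rz(sg[6]*q[6]+o)
if __name__=="__main__":
    best=[]
    for a in itertools.product([1,-1],repeat=4):
        sg=[a[0],1,a[1],1,a[2],1,a[3]]
        def f(P):
            e=[]
            for q,p,R in D:
                pp,RR=fk(q,sg,P); e+=list((pp-p)*3)+list((RR-np.array(R)).ravel())
            return e
        for o in(0,1.57,3.14,-1.57):
            s=least_squares(f,[.35,.42,.4,.3,o]); best.append((s.cost,sg,s.x,np.abs(f(s.x)).max()))
    best.sort(key=lambda b:b[0])
    for b in best[:3]:print(b)
E
python3 fk.py
```

```text
(np.float64(0.009880966176680285), [-1, 1, -1, 1, -1, 1, -1], array([0.3061, 0.5312, 0.3769, 0.3504, 1.5708]), np.float64(0.06989698209017342))
(np.float64(0.009880966176680288), [-1, 1, -1, 1, -1, 1, -1], array([0.3061, 0.5312, 0.3769, 0.3504, 1.5708]), np.float64(0.06989698220756735))
(np.float64(0.009880966176680288), [-1, 1, -1, 1, -1, 1, -1], array([0.3061, 0.5312, 0.3769, 0.3504, 1.5708]), np.float64(0.06989698207028383))
```

Request:
jog_arm(
  plan=[
    [[100,0,0,-40,0,0,0],[100,0,0,-40,0,0,0],[100,0,0,-40,0,0,0]],
  ],
)

```text
clock: 12.1
eef_pos: [0.4185, -0.2929, 0.1657]
tcp_rot: [[-0.945, 0.327, -0.0], [0.327, 0.945, -0.001], [-0.0, -0.001, -1.0]]
force: [0.5, -0.8, -0.6]
gripper_width: 0.0929
```

```bash
cat > fk2.py <<'E'
from fk import *
sg=[-1,1,-1,1,-1,1,-1]
def fk(q,P):
    h,l1,l2,l3,o,a,b,w=P
    R=rz(-q[0])@ry(q[1]);R=R@rz(-q[2]);p=np.array([0,0,h])+R@[a,0,l1]
    R=R@ry(q[3]);p=p+R@[b,0,l2]
    R=R@rz(-q[4])@ry(q[5]);p=p+R@[w,0,l3]
    return p,R@rz(-q[6]+o)
def f(P):
    e=[]
    for q,p,R in D:
        pp,RR=fk(q,P); e+=list((pp-p)*3)+list((RR-np.array(R)).ravel())
    return e
s=least_squares(f,[.31,.4,.38,.35,1.5708,.0,-.0,.0]);P=s.x
if __name__=="__main__":
    print(P,s.cost,np.abs(f(P)).max())
    for q,p,R in D: print(fk(q,P)[0]-p, np.degrees(Ro.from_matrix(fk(q,P)[1].T@np.array(R)).as_rotvec()))
E
python3 fk2.py
```

```text
[0.2849 0.5708 0.3855 0.3422 1.5708 0.0106 0.0126 0.0238] 0.007485434044881267 0.07026272168169151
[-0.0187  0.0116 -0.0006] [-0.0033 -0.002  -0.0058]
[-0.0019  0.0048  0.0046] [ 0.0155  0.0151 -0.0144]
[0.001  0.0032 0.0006] [-0.0241  0.0057  0.0069]
[ 0.0025  0.0015 -0.0024] [-0.0065 -0.0102 -0.0092]
[ 0.0023  0.0018 -0.0018] [-0.0047 -0.0121 -0.0005]
[0.0088 0.0207 0.0018] [ 0.0018 -0.0011  0.0003]
[ 0.0056  0.0234 -0.0022] [-0.0047 -0.0001  0.0227]
```

```bash
cat > fk2.py <<'E'
from fk import *
def fk(q,P):
    h,l1,l2,l3,o,a,b,w,y1,y2,y3=P
    R=rz(-q[0])@ry(q[1]);R=R@rz(-q[2]);p=np.array([0,0,h])+R@[a,y1,l1]
    R=R@ry(q[3]);R=R@rz(-q[4]);p=p+R@[0,y2,l2]+R@rz(q[4])@[b,0,0]
    R=R@ry(q[5]);p=p+R@[w,0,l3]+rz(-q[0])@[0,y3,0]
    return p,R@rz(-q[6]+o)
def f(P):
    e=[]
    for q,p,R in D:
        pp,RR=fk(q,P); e+=list((pp-p)*3)+list((RR-np.array(R)).ravel())
    e+=list(1e-2*np.array(P[5:]))
    return e
s=least_squares(f,[.31,.4,.38,.35,1.5708,.0,-.0,.0,0,0,0]);P=s.x
LO=np.array([-3.12,-.3,-1.34,.26,-1.36,.01,-2.84]);HI=np.array([3.12,2.06,1.32,2.42,4.5,1.98,2.84])
def ik(p,R,q0,n=1,wt=.01):
    def g(q):
        pp,RR=fk(q,P);return list((pp-p)*10)+list(Ro.from_matrix(RR.T@R).as_rotvec()*3)+list(wt*(q-q0))
    return least_squares(g,np.clip(q0,LO+1e-3,HI-1e-3),bounds=(LO,HI))
if __name__=="__main__":
    print(P,s.cost)
    for q,p,R in D: print(fk(q,P)[0]-p)
    q0=np.array([-.4843,.4652,.3962,2.134,.5639,.1302,.5252])
    t=SM+.019*RT[:,2]
    RF=np.stack([up,-ey,-nz],1)
    def show(n,p,R,q0):
        r=ik(p,R,q0); pp,RR=fk(r.x,P); print(n,r.x,"perr mm",np.linalg.norm(pp-p)*1000,"rot",np.degrees(Ro.from_matrix(RR.T@R).magnitude())); return r.x
    qa=show("pre",t-.11*RT[:,2],RT,q0)
    for d in(.08,.06,.04,.02,0): qa=show("g%.2f"%d,t-d*RT[:,2],RT,qa)
    print("flipped")
    qs=[]
    rng=np.random.default_rng(0)
    for k in range(40):
        qi=LO+(HI-LO)*rng.random(7); r=ik(t,RF,qi,wt=1e-4)
        if np.linalg.norm(r.fun[:6])<.005: print(r.x)
    print("unflipped others")
    for k in range(40):
        qi=LO+(HI-LO)*rng.random(7); r=ik(t,RT,qi,wt=1e-4)
        if np.linalg.norm(r.fun[:6])<.005: print(r.x)
E
python3 fk2.py
```

```text
[ 0.2557  0.5501  0.3722  0.3186  1.5708  0.0001  0.     -0.     -0.0094
 -0.0004 -0.012 ] 2.208613154215512e-06
[ 0. -0. -0.]
[ 0. -0.  0.]
[-0.  0. -0.]
[0. 0. 0.]
[-0. -0.  0.]
[-0. -0.  0.]
[ 0.      0.0001 -0.    ]
pre [-0.7118  0.3355  0.5445  2.2589  0.611   0.1741  0.425 ] perr mm 0.002168600212425925 rot 0.0009486306345290028
g0.08 [-0.6831  0.4131  0.5595  2.2623  0.6159  0.0826  0.4222] perr mm 0.0006010629252589832 rot 0.00014904285120343876
g0.06 [-0.6656  0.4652  0.569   2.2615  0.6164  0.0249  0.4212] perr mm 0.0003851917912756515 rot 9.910674584478464e-05
g0.04 [-0.38    0.4637  0.1874  2.2504  1.6524  0.1879 -0.604 ] perr mm 0.037995739623601296 rot 0.012972149366926838
g0.02 [-0.2931  0.5043  0.0868  2.2424  1.8095  0.2336 -0.7523] perr mm 0.00450651684281713 rot 0.0015460451740364697
g0.00 [-0.2265  0.5474  0.0114  2.2322  1.9138  0.2754 -0.8459] perr mm 0.0024304393456210014 rot 0.0008486429851518791
flipped
[-0.2221  0.5474  0.0051  2.2321  1.9096  0.2786  2.3003]
[-0.8406  0.7766  1.0013  2.248   4.4075  0.4083 -0.2722]
[ 0.205   0.6188 -0.6188  2.2192  1.7262  
[... 2232 characters left out ...]
291]
[ 0.4657  0.8036 -1.0882  2.2122  1.7006  0.9849 -0.5121]
[ 0.4405  0.774  -1.0331  2.2128  1.7011  0.935  -0.5222]
[-0.0572  0.556  -0.23    2.227   1.8015  0.3998 -0.7154]
[-0.1735  0.5478 -0.0642  2.2306  1.8685  0.3136 -0.7952]
[-0.5142  0.5849  0.4314  2.2402  2.895   0.1027 -1.855 ]
[-0.9409  0.9644  1.291   2.2503  4.5     0.7031  2.7413]
[-0.9286  0.9279  1.2423  2.25    4.4902  0.648   2.758 ]
[ 0.1276  0.5925 -0.5002  2.2214  1.7418  0.5513 -0.6317]
[ 0.4526  0.7876 -1.059   2.2125  1.7008  0.9582 -0.5175]
[ 0.5492  0.9555 -1.3212  2.2102  1.7059  1.2242 -0.4677]
[-0.2933  0.55    0.1068  2.2343  1.9943  0.2283 -0.933 ]
[ 0.1338  0.5944 -0.5096  2.2213  1.7404  0.557  -0.6293]
```

```bash
cat > sim.py <<'E'
from fk2 import *
def jac(q):
    J=np.zeros((6,7));p,R=fk(q,P);e=1e-6
    for i in range(7):
        d=q.copy();d[i]+=e;pp,RR=fk(d,P);J[:3,i]=(pp-p)/e;J[3:,i]=Ro.from_matrix(RR@R.T).as_rotvec()/e
    return p,R,J
def sim(q,rws,lam=.02,wn=0,qn=None,sub=10,verb=True,lim=True):
    q=np.array(q,float);p,R=fk(q,P);mq6=9
    for r in rws:
        p2=p+R@np.array(r[1:4])/1000;R2=R@Ro.from_rotvec(np.radians(r[4:])).as_matrix()
        rv=Ro.from_matrix(R.T@R2).as_rotvec()
        for k in range(1,sub+1):
            pt=p+(p2-p)*k/sub;Rt=R@Ro.from_rotvec(rv*k/sub).as_matrix()
            for it in range(3):
                pc,Rc,J=jac(q);e=np.r_[pt-pc,Ro.from_matrix(Rt@Rc.T).as_rotvec()]
                W=np.diag([1,1,1,.5,.5,.5]);A=W@J
                dq=A.T@np.linalg.solve(A@A.T+lam**2*np.eye(6),W@e)
                if qn is not None: 
                    N=np.eye(7)-np.linalg.pinv(J)@J; dq=dq+N@(wn*(qn-q))
                q=np.clip(q+dq,LO,HI)
            mq6=min(mq6,q[5])
        p,R=p2,R2
    pc,Rc=fk(q,P)
    if verb: print("q",q,"perr",np.linalg.norm(pc-p)*1000,"rerr",np.degrees(Ro.from_matrix(Rc.T@R).magnitude()),"minq6",mq6)
    return q
if __name__=="__main__":
    q=np.array([-1.1455,.6149,-.0126,1.4234,.0081,1.1034,-.0404])
    M=[[-8, -5, -37, 0, 0, 0], [-9, -5, -37, 0, 0, 0], [-8, -5, -37, 0, 0, 0], [-28, -26, 1, -0.1, -2.1, -0.5], [-29, -26, 1, -0.2, -2.2, -0.4], [-28, -26, 3, -0.1, -2.1, -0.5], [-27, -27, 4, -0.1, -2.2, -0.5], [-27, -27, 4, -0.1, -2.1, -0.5],
    [-27, -27, 6, -0.2, -2.1, -0.4], [-27, -27, 6, -0.1, -2.2, -0.5], [-25, -28, 8, -0.1, -2.1, -0.5], [-26, -28, 8, -0.2, -2.2, -0.5], [-24, -28, 9, -0.1, -2.1, -0.5], [-25, -28, 10, -0.1, -2.1, -0.4], [-23, -28, 11, -0.1, -2.2, -0.5], [-23, -29, 12, -0.2, -2.1, -0.5],[-9,-16,35,0,-.7,-.1],[-9,-15,36,0,-.7,-.2],[-8,-16,36,0,-.7,-.1]]
    M=[[100]+m for m in M]
    for wn,qn in((0,None),(.02,np.zeros(7)),(.02,q.copy()),(.02,(LO+HI)/2)):
        print(wn); q1=sim(q,M[:16],wn=wn,qn=qn);q2=sim(q1,M[16:],wn=wn,qn=qn)
    print("act [-.6893,.1074,.2651,2.0367,.4824,.6964,.4733] [-.5282 .2759 .3502 2.1362 .5357 .3426 .5511]")
E
python3 sim.py; python3 -c "
from g import *
s=st();print(s['tcp_rot'])"
```

```text
0
q [-0.6919  0.1085  0.2655  2.0359  0.4813  0.6985  0.4717] perr 5.915551705875955e-06 rerr 9.534955022181546e-07 minq6 0.6985075308218095
q [-0.5276  0.2731  0.3451  2.1349  0.5392  0.3423  0.5479] perr 1.4115242207609674e-05 rerr 2.3707368274269998e-06 minq6 0.342276191758388
0.02
q [-0.2906  0.1138 -0.1847  2.0263  0.5616  0.7336  0.3873] perr 3.890233493088914e-06 rerr 7.239148785150241e-07 minq6 0.7335592944710431
q [-0.2471  0.2631 -0.0106  2.1275  0.773   0.4148  0.316 ] perr 0.0002428857686809178 rerr 1.5264431496695882e-05 minq6 0.4147945412148926
0.02
q [-0.7217  0.109   0.2991  2.0366  0.475   0.696   0.4785] perr 6.215532571455421e-06 rerr 1.0301906697972562e-06 minq6 0.6960138448757978
q [-0.5314  0.2735  0.3499  2.135   0.5352  0.3414  0.5519] perr 3.639744683563546e-05 rerr 2.2205601386292934e-06 minq6 0.34140095199469483
0.02
q [-0.0486  0.1275 -0.4591  2.0206  0.6144  0.7599  0.3342] perr 8.193062667200904e-06 rerr 1.892322494515428e-06 minq6 0.7599334641953958
q [ 0.0438  0.2812 -0.3783  2.1197  0.941   0.5064  0.1536] perr 0.0002986059330453911 rerr 1.4782114115314317e-05 minq6 0.5064182965072077
act [-.6893,.1074,.2651,2.0367,.4824,.6964,.4733] [-.5282 .2759 .3502 2.1362 .5357 .3426 .5511]
t 12.1 p [ 0.4185 -0.2929  0.1657] q [ 0.528   0.4655  0.0567  1.8918 -0.0347  0.7847  1.8413] f [ 0.5145 -0.7902 -0.6356] w 0.09291836164813067
[[-0.9452  0.3266 -0.0001]
 [ 0.3266  0.9452 -0.001 ]
 [-0.0003 -0.001  -1.    ]]
```

```bash
cat > plan1.py <<'E'
from sim import *
import sys
def mk(targets,p,R,opening=100,mm=45,deg=9):
    import io,contextlib
    with contextlib.redirect_stdout(io.StringIO()):
        return rows(targets,opening,p0=p,R0=R,mm=mm,deg=deg,dec=1)
q0=sensors.get_state()["q"]
def tilt(yaw,t,rollyaw=None):
    # tool z tilted by t toward azimuth yaw, obtained from vertical orientation RV by min rotation
    RV=np.stack([-ex,ey,-ez],1)
    ax=np.array([np.sin(yaw),-np.cos(yaw),0])
    for s in(1,-1):
        R=Ro.from_rotvec(ax*s*t).as_matrix()@RV
        if R[:2,2]@np.array([np.cos(yaw),np.sin(yaw)])>0 or t==0: return R
t=SM+.019*RT[:,2]
if __name__=="__main__":
    res=[]
    for yaw in np.radians([-60,-80,-100,-120]):
      for tt in np.radians([20,30,40]):
        for pos in ([.50,-.02,.30],[.48,-.1,.30],[.46,-.2,.25],[.52,0,.26]):
            pos=np.array(pos);Rm=tilt(yaw,tt)
            p,R=fk(q0,P)
            tg=[(pos,Rm),(t-.12*RT[:,2],RT),(t,RT)]
            rw=mk(tg,p,R)
            q=q0.copy();mn=9;mg=9
            for r in rw:
                q=sim(q,[r],sub=3,verb=False);mn=min(mn,q[5]);mg=min(mg,np.min(np.r_[q-LO,HI-q]))
            pc,Rc=fk(q,P);er=np.linalg.norm(pc-t)*1000
            res.append((mg,mn,er,np.degrees(yaw),np.degrees(tt),pos,q))
    res.sort(key=lambda r:-r[0])
    for r in res[:12]:print(*r)
E
python3 plan1.py
```

```text
0.0 0.01 62.750831661667185 -59.99999999999999 20.0 [ 0.5  -0.02  0.3 ] [-0.6886  0.643   0.7072  2.2485  0.9723  0.01    0.0511]
0.0 0.01 61.127436141046765 -59.99999999999999 20.0 [ 0.48 -0.1   0.3 ] [-0.685   0.6411  0.7014  2.2469  0.9768  0.01    0.0473]
0.0 0.01 49.765685010293275 -59.99999999999999 20.0 [ 0.46 -0.2   0.25] [-0.6396  0.623   0.626   2.2479  0.7404  0.01    0.2872]
0.0 0.01 53.152465798085494 -59.99999999999999 20.0 [0.52 0.   0.26] [-0.6539  0.6286  0.6496  2.248   0.8192  0.01    0.2073]
0.0 0.01 64.47400349314525 -59.99999999999999 29.999999999999996 [ 0.5  -0.02  0.3 ] [-0.6937  0.645   0.7163  2.2484  0.9985  0.01    0.0246]
0.0 0.01 65.89273293060185 -59.99999999999999 29.999999999999996 [ 0.48 -0.1   0.3 ] [-0.6982  0.6472  0.724   2.2484  1.0142  0.01    0.0084]
0.0 0.01 48.860013387456846 -59.99999999999999 29.999999999999996 [ 0.46 -0.2   0.25] [-0.635   0.6211  0.6196  2.2474  0.7278  0.01    0.3005]
0.0 0.01 53.52710586486087 -59.99999999999999 29.999999999999996 [0.52 0.   0.26] [-0.6547  0.6289  0.6516  2.2477  0.8317  0.01    0.1944]
0.0 0.01 64.57317739919192 -59.99999999999999 40.0 [ 0.5  -0.02  0.3 ] [-0.6926  0.6447  0.7149  2.2489  0.9906  0.01    0.0337]
0.0 0.01 64.88070597914903 -59.99999999999999 40.0 [ 0.48 -0.1   0.3 ] [-0.6943  0.6453  0.7173  2.249   0.9946  0.01    0.0291]
0.0 0.01 46.243919304816835 -59.99999999999999 40.0 [ 0.46 -0.2   0.25] [-0.6213  0.6162  0.5972  2.2477  0.6369  0.01    0.3935]
0.0 0.01 53.18431182601894 -59.99999999999999 40.0 [0.52 0.   0.26] [-0.6517  0.6277  0.6471  2.2483  0.8138  0.01    0.214 ]
```

```bash
cat > search.py <<'E'
from plan1 import *
import time
from multiprocessing import Pool
RV=np.stack([-ex,ey,-ez],1)
def run(tg,q,opening=100,sub=2,mm=45,deg=9):
    p,R=fk(q,P);rw=mk(tg,p,R,mm=mm,deg=deg)
    mg=9;tr=[q];ok=True
    for r in rw:
        q=sim(q,[r],sub=sub,verb=False,lam=.01);mg=min(mg,np.min(np.r_[q-LO,HI-q][[1,2,3,4,5,6,8,9,10,11,12,13]]));tr.append(q)
        if mg<.02: ok=False;break
    return q,mg,len(rw),np.abs(np.diff(tr,axis=0)).max(0)*8,rw,ok
def one(seed):
    g=np.random.default_rng(seed)
    n=g.integers(1,4);tg=[]
    par=[]
    for i in range(n):
        pos=np.array([g.uniform(.42,.6),g.uniform(-.25,.2),g.uniform(.28,.42)])
        R=tilt(g.uniform(-np.pi,np.pi),np.radians(g.uniform(5,50)))@rz(g.uniform(-.8,.8))
        tg.append((pos,R))
    h=g.uniform(.1,.16)
    if g.random()<.5: # sideways-tilted descent start
        tg.append((t-h*RT[:,2],Ro.from_rotvec([0,0,g.uniform(-.8,.1)]).as_matrix()@RT))
    tg+= [(t-.07*RT[:,2],RT),(t,RT)]
    q,mg,nr,sp,rw,ok=run(tg,q0)
    if not ok: return (mg-1,seed)
    # lift, flip, descend
    return (mg,seed,nr,q)
if __name__=="__main__":
    import os
    with Pool(os.cpu_count()) as po:
        a=time.time();r=po.map(one,range(int(sys.argv[1])));print(time.time()-a,os.cpu_count())
    r=[x for x in r if len(x)>2];r.sort(key=lambda x:-x[0]);print(len(r))
    for x in r[:15]:print(*x)
E
timeout 500 python3 search.py 200
```

```text
25.312546968460083 4
23
0.17456059677671476 121 26 [-0.0725  0.5546 -0.2094  2.2278  1.8086  0.3905 -0.7246]
0.1708866775953597 63 24 [-0.1687  0.548  -0.0718  2.2309  1.8662  0.3188 -0.7932]
0.17022037403925605 130 29 [-0.1756  0.5476 -0.0608  2.2303  1.8678  0.3111 -0.7939]
0.16810405495962666 80 28 [-0.2191  0.5475  0.      2.2317  1.9031  0.2818 -0.8342]
0.16808688228170254 103 25 [-0.2002  0.5475 -0.0261  2.232   1.8945  0.2946 -0.8242]
0.1676610732951591 81 25 [-0.2254  0.5474  0.0101  2.2318  1.9117  0.2754 -0.8437]
0.16750618917103122 69 20 [-0.2142  0.5474 -0.0068  2.2324  1.9048  0.2856 -0.8366]
0.1670677027773637 58 22 [-0.2336  0.5474  0.0214  2.2325  1.9205  0.2704 -0.8541]
0.1653407790904371 14 19 [-0.2545  0.5481  0.0514  2.2334  1.9473  0.2556 -0.8815]
0.15644186977619387 117 16 [-0.2657  0.5486  0.0671  2.2334  1.957   0.2479 -0.8934]
0.1471946839879222 190 21 [-0.27    0.5487  0.0734  2.2343  1.9678  0.2454 -0.904 ]
0.14688556230925018 67 33 [-0.2723  0.5488  0.0766  2.2328  1.9579  0.2427 -0.8948]
0.13633898036582984 88 24 [-0.2751  0.5489  0.0813  2.2333  1.968   0.2397 -0.9045]
0.1281167932786686 96 32 [-0.2823  0.5485  0.0902  2.233   1.9689  0.2359 -0.9076]
0.12373054809846852 5 34 [-0.285   0.5496  0.0942  2.2341  1.9813  0.2355 -0.9197]
```

```bash
cat > show.py <<'E'
from search import *
def wps(seed):
    g=np.random.default_rng(seed);n=g.integers(1,4);tg=[]
    for i in range(n):
        pos=np.array([g.uniform(.42,.6),g.uniform(-.25,.2),g.uniform(.28,.42)])
        y=g.uniform(-np.pi,np.pi);ti=np.radians(g.uniform(5,50));sp=g.uniform(-.8,.8)
        tg.append((pos,tilt(y,ti)@rz(sp)));print("  wp",pos,"tilt yaw",np.degrees(y),"tilt",np.degrees(ti),"spin",sp)
    h=g.uniform(.1,.16)
    if g.random()<.5:
        a=g.uniform(-.8,.1);print("  side",h,a);tg.append((t-h*RT[:,2],Ro.from_rotvec([0,0,a]).as_matrix()@RT))
    return tg+[(t-.07*RT[:,2],RT),(t,RT)]
RF=np.stack([up,-ey,-nz],1)
for sd in (121,63,80,103,81,69,58,14,117):
    print(sd);q,mg,nr,sp,rw,ok=run(wps(sd),q0);print("  ",nr,mg,sp)
    # flip: lift .15, turn about tool z by -180
    for L in (.12,.15):
        l=t-L*RT[:,2]
        Rh=RT@rz(-np.pi/2);q2,m2,n2,s2,_,ok2=run([(l,RT),(l,Rh),(l,RF),(t,RF)],q,mm=30,deg=6)
        print("   flip",L,ok2,m2,n2,q2)
E
python3 show.py
```

```text
121
  wp [0.4736 0.1209 0.3613] tilt yaw 33.68224131743223 tilt 40.687843729895796 spin -0.08877854749122582
  side 0.12320994726835284 -0.7730061635819067
   26 0.17456059677671476 [1.0314 0.6419 0.429  0.4916 3.8599 0.9307 4.7385]
   flip 0.12 False 0.01574662668060922 39 [ 0.207   0.3353 -0.6623  2.2324  1.2427  0.5737  2.8243]
   flip 0.15 False 0.008689331585667759 41 [ 0.2659  0.276  -0.7422  2.2205  1.1157  0.6033  2.8313]
63
  wp [ 0.5986 -0.1615  0.3507] tilt yaw -107.8635209043688 tilt 12.754764761729152 spin -0.21180832188143062
  wp [ 0.4718 -0.0638  0.4185] tilt yaw -1.9119696472487886 tilt 26.958026635423273 spin -0.5095857805351542
  side 0.12248701279546242 -0.5100916262132185
   24 0.1708866775953597 [0.7744 1.1853 0.5572 1.495  2.066  1.3596 3.1582]
   flip 0.12 False 0.0 41 [ 0.1259  0.317  -0.5514  2.2333  1.2114  0.5291  2.84  ]
   flip 0.15 False 0.0 43 [ 0.1715  0.2556 -0.6171  2.2216  1.0767  0.5611  2.84  ]
80
  wp [ 0.4233 -0.2335  0.3633] tilt yaw 30.856911542252373 tilt 15.078571566977356 spin 0.22101421691625234
  wp [0.5596 0.0854 0.3017] tilt yaw 123.47
[... 2403 characters left out ...]
0.14297886295840243 -0.28478695563561773
   19 0.1653407790904371 [1.3545 0.6704 1.1382 0.5355 2.9858 1.514  2.932 ]
   flip 0.12 False 0.0 39 [ 0.0465  0.3035 -0.4467  2.237   1.1902  0.4899  2.84  ]
   flip 0.15 False 0.0 41 [ 0.0766  0.2403 -0.4964  2.2255  1.0473  0.5239  2.84  ]
117
  wp [0.4484 0.0218 0.3305] tilt yaw 4.807222855330427 tilt 18.610072454964886 spin 0.3165524661419128
  side 0.12349415515844597 -0.2981810756392652
   16 0.15644186977619387 [1.113  0.7159 1.2869 0.39   3.2046 1.3862 3.1574]
   flip 0.12 False 0.0 41 [ 0.0418  0.303  -0.441   2.2369  1.1882  0.4885  2.84  ]
   flip 0.15 False 0.009451827500474685 43 [ 0.0329  0.2349 -0.4421  2.2263  1.0312  0.5098  2.8305]
```

```bash
cat > show2.py <<'E'
from show import *
print("=====")
for sd in (69,117,14,58):
    q,mg,nr,sp,rw,ok=run(wps(sd),q0);print(sd,nr,mg,sp)
    for L in (.06,.07,.08,.09,.1):
        l=t-L*RT[:,2]
        Rh=RT@rz(-np.pi/2);q2,m2,n2,s2,_,ok2=run([(l,RT),(l,Rh),(l,RF)],q,mm=30,deg=6)
        q3,m3,n3,s3,_,ok3=run([(t,RF)],q2,mm=30,deg=6)
        print("   flip",L,ok2,m2,n2,q2,"|",ok3,m3,n3,q3)
E
python3 show2.py | sed -n '/=====/,$p'
```

```text
=====
  wp [0.5148 0.1392 0.3829] tilt yaw -8.42945757342378 tilt 41.75133028804764 spin 0.07141564178491344
  side 0.12624494587710466 -0.18937366372725617
69 20 0.16750618917103122 [0.8524 0.64   0.7153 0.4883 2.4121 0.9838 2.3369]
   flip 0.06 True 0.1191357601452947 34 [-0.2422  0.4129 -0.0232  2.2502  1.4685  0.2952  2.7209] | True 0.17604989186014341 2 [-0.1692  0.5477 -0.0701  2.2298  1.861   0.3157  2.354 ]
   flip 0.07 True 0.0693790259242828 35 [-0.1392  0.3946 -0.1708  2.2478  1.4182  0.3631  2.7706] | True 0.1747259173839577 3 [-0.0919  0.5526 -0.181   2.2287  1.8206  0.3749  2.4021]
   flip 0.08 True 0.026727453475965834 35 [-0.0722  0.3781 -0.2681  2.2459  1.3731  0.4072  2.8133] | True 0.16621991814442483 3 [-0.0435  0.5578 -0.2504  2.2272  1.7979  0.4117  2.4305]
   flip 0.09 False 0.0 35 [-0.0193  0.3619 -0.3452  2.2439  1.3306  0.4416  2.84  ] | True 0.14270985415398707 3 [-0.0059  0.5628 -0.3037  2.2248  1.7774  0.4388  2.4559]
   flip 0.1 False 0.0 36 [ 0.0327  0.3469 -0.4202  2.2414  1.292   0.4741  2.84  ] | True 0.10255587205428318 4 [ 0.0345  0.57   -0.3624  2
[... 2820 characters left out ...]
 True 0.06359786546820922 35 [-0.1493  0.3936 -0.1566  2.2477  1.4122  0.3566  2.7764] | True 0.1747586217717041 3 [-0.1006  0.5517 -0.1679  2.2285  1.8227  0.3671  2.3993]
   flip 0.08 True 0.020798173445652157 35 [-0.0825  0.3767 -0.2536  2.2458  1.367   0.4008  2.8192] | True 0.16337161773656472 3 [-0.0529  0.5565 -0.2362  2.227   1.7996  0.4031  2.4278]
   flip 0.09 False 0.0 35 [-0.0292  0.3604 -0.3315  2.2438  1.3246  0.4357  2.84  ] | True 0.10586636741733324 4 [-0.012   0.562  -0.2951  2.2258  1.7832  0.4348  2.4501]
   flip 0.1 False 0.0 36 [ 0.0238  0.3452 -0.4077  2.2412  1.2861  0.4687  2.84  ] | True 0.10211352420094633 4 [ 0.0261  0.5686 -0.3504  2.2247  1.7701  0.4653  2.4682]
```

```bash
cat > p69.py <<'E'
from search import *
from show import wps
tg=wps(69)[:-1]
p,R=fk(q0,P)
rw=rows(tg,100,p0=p,R0=R,mm=40,deg=6)
q=np.array(q0);mg=9
for r in rw:
    qn=sim(q,[r],sub=4,verb=False,lam=.01);print(len(rw),np.round(fk(qn,P)[0],3),np.round(qn,2),"maxv",np.round(np.abs(qn-q).max()*8,2));q=qn
E
python3 p69.py | sed -n '/^n /,$p' | tail -40
```

```text
n 13
n 5
n 2
[[100, 4, 34, -17, -0.7, -3.1, 0.3], [100, 3, 34, -16, -0.7, -3.2, 0.3], [100, 2, 34, -17, -0.7, -3.1, 0.3], [100, 2, 34, -15, -0.7, -3.1, 0.3], [100, 1, 35, -16, -0.7, -3.2, 0.3], [100, 0, 35, -15, -0.8, -3.1, 0.3], [100, 0, 35, -15, -0.7, -3.1, 0.3], [100, -1, 35, -14, -0.7, -3.2, 0.3]]
[[100, -1, 35, -14, -0.7, -3.1, 0.3], [100, -2, 36, -13, -0.7, -3.1, 0.3], [100, -3, 35, -13, -0.7, -3.2, 0.3], [100, -3, 36, -12, -0.7, -3.1, 0.3], [100, -3, 36, -12, -0.7, -3.1, 0.3], [100, 16, -25, 26, 2.8, 2, 0.6], [100, 15, -24, 28, 2.8, 1.9, 0.5], [100, 14, -23, 30, 2.8, 2, 0.6]]
[[100, 13, -21, 31, 2.8, 2, 0.6], [100, 11, -20, 33, 2.7, 1.9, 0.6], [100, 0, 2, 28, -2.7, 0, -4.7], [100, 1, 2, 28, -2.7, 0, -4.7]]
end [0.5305 0.0298 0.1621] err mm [ 0.2169 -0.4991  0.0309]
20 [ 0.426 -0.259  0.183] [ 0.49  0.4   0.04  1.94 -0.06  0.74  1.8 ] maxv 0.49
20 [ 0.433 -0.226  0.199] [ 0.44  0.35  0.03  1.99 -0.07  0.7   1.75] maxv 0.47
20 [ 0.441 -0.193  0.216] [ 0.38  0.29  0.02  2.03 -0.08  0.66  1.68] maxv 0.51
20 [ 0.448 -0.16   0.232] [ 0.32  0.24  0.01  2.06 -0.08  0.62  1.6 ] maxv 0.
[... 545 characters left out ...]
axv 1.76
20 [0.508 0.106 0.366] [-0.32  0.04 -0.16  2.07  0.73  0.58  0.17] maxv 1.6
20 [0.514 0.139 0.383] [-0.38  0.05 -0.2   2.04  0.85  0.65 -0.  ] maxv 1.38
20 [0.512 0.119 0.349] [-0.37  0.09 -0.18  2.08  0.86  0.63 -0.03] maxv 0.31
20 [0.51  0.099 0.315] [-0.35  0.13 -0.16  2.12  0.89  0.6  -0.06] maxv 0.34
20 [0.508 0.079 0.28 ] [-0.33  0.18 -0.14  2.15  0.91  0.58 -0.09] maxv 0.39
20 [0.506 0.059 0.246] [-0.32  0.23 -0.11  2.17  0.94  0.55 -0.13] maxv 0.44
20 [0.505 0.039 0.211] [-0.3   0.29 -0.08  2.2   0.98  0.52 -0.17] maxv 0.49
20 [0.518 0.033 0.187] [-0.29  0.34 -0.04  2.23  1.14  0.4  -0.21] maxv 1.24
20 [0.53  0.03  0.162] [-0.29  0.39  0.03  2.25  1.38  0.28 -0.34] maxv 1.94
```

Request:
jog_arm(
  plan=[
    [[100,4,34,-17,-0.7,-3.1,0.3],[100,3,34,-16,-0.7,-3.2,0.3],[100,2,34,-17,-0.7,-3.1,0.3],[100,2,34,-15,-0.7,-3.1,0.3],[100,1,35,-16,-0.7,-3.2,0.3],[100,0,35,-15,-0.8,-3.1,0.3],[100,0,35,-15,-0.7,-3.1,0.3],[100,-1,35,-14,-0.7,-3.2,0.3]],
  ],
)

```text
clock: 13.1
eef_pos: [0.4781, -0.026, 0.2986]
tcp_rot: [[-0.834, 0.343, 0.433], [0.354, 0.934, -0.058], [-0.424, 0.105, -0.9]]
force: [0.6, -0.3, 0.0]
gripper_width: 0.0929
```

Request:
jog_arm(
  plan=[
    [[100,-1,35,-14,-0.7,-3.1,0.3],[100,-2,36,-13,-0.7,-3.1,0.3],[100,-3,35,-13,-0.7,-3.2,0.3],[100,-3,36,-12,-0.7,-3.1,0.3],[100,-3,36,-12,-0.7,-3.1,0.3],[100,16,-25,26,2.8,2,0.6],[100,15,-24,28,2.8,1.9,0.5],[100,14,-23,30,2.8,2,0.6]],
  ],
)

```text
clock: 14.1
eef_pos: [0.5082, 0.0782, 0.278]
tcp_rot: [[-0.727, 0.438, 0.529], [0.399, 0.896, -0.193], [-0.559, 0.071, -0.826]]
force: [0.0, 0.9, -0.5]
gripper_width: 0.0929
```

```bash
python3 - <<'E'
from search import *
s=st();print(s["tcp_rot"])
p,R=s["eef_pos"],s["tcp_rot"]
tg=[(t-.126*RT[:,2],Ro.from_rotvec([0,0,-.19]).as_matrix()@RT),(t-.07*RT[:,2],RT),(t,RT)]
rw=rows(tg,100,mm=35,deg=5)
q=s["q"]
for r in rw:
    qn=sim(q,[r],sub=4,verb=False,lam=.01);print(np.round(fk(qn,P)[0],3),np.round(qn,2),"maxv",np.round(np.abs(qn-q).max()*8,2));q=qn
c=cam("scene"); save(c,"b1",(60,40,380,280),2.4)
E
```

```text
t 14.1 p [0.5082 0.0782 0.278 ] q [-0.3571  0.1784 -0.1088  2.1511  0.9124  0.5679 -0.0938] f [ 0.0373  0.8976 -0.4935] w 0.09292197071244392
[[-0.7271  0.4379  0.5288]
 [ 0.3992  0.8963 -0.1933]
 [-0.5586  0.0705 -0.8265]]
n 3
n 3
n 2
[[100, 8, -14, 20, 1.8, 1.3, 0.4], [100, 8, -13, 21, 1.9, 1.3, 0.4], [100, 7, -13, 22, 1.8, 1.3, 0.4], [100, 0, 2, 19, -1.8, 0, -3.1], [100, 0, 1, 18, -1.8, 0, -3.2], [100, 0, 0, 19, -1.8, 0, -3.1], [100, 0, 0, 35, 0, 0, 0], [100, 0, 0, 35, 0, 0, 0]]
end [0.5638 0.0174 0.1016] err mm [-0.021   0.4554 -0.0387]
[0.507 0.065 0.256] [-0.35  0.21 -0.09  2.17  0.93  0.55 -0.11] maxv 0.28
[0.505 0.052 0.233] [-0.34  0.25 -0.07  2.18  0.95  0.53 -0.14] maxv 0.31
[0.504 0.039 0.211] [-0.33  0.29 -0.06  2.2   0.98  0.51 -0.16] maxv 0.33
[0.514 0.036 0.194] [-0.31  0.32 -0.03  2.22  1.07  0.43 -0.19] maxv 0.77
[0.522 0.033 0.179] [-0.31  0.35  0.01  2.24  1.19  0.35 -0.23] maxv 0.96
[0.531 0.029 0.162] [-0.31  0.39  0.06  2.25  1.37  0.26 -0.32] maxv 1.41
[0.547 0.023 0.132] [-0.31  0.47  0.09  2.25  1.68  0.23 -0.62] maxv 2.46
[0.564 0.018 0.102] [-0.21  0.55 -0.01  2.23  1.9   0.29 -0.83] maxv 1.78
```

View pics/b1.png

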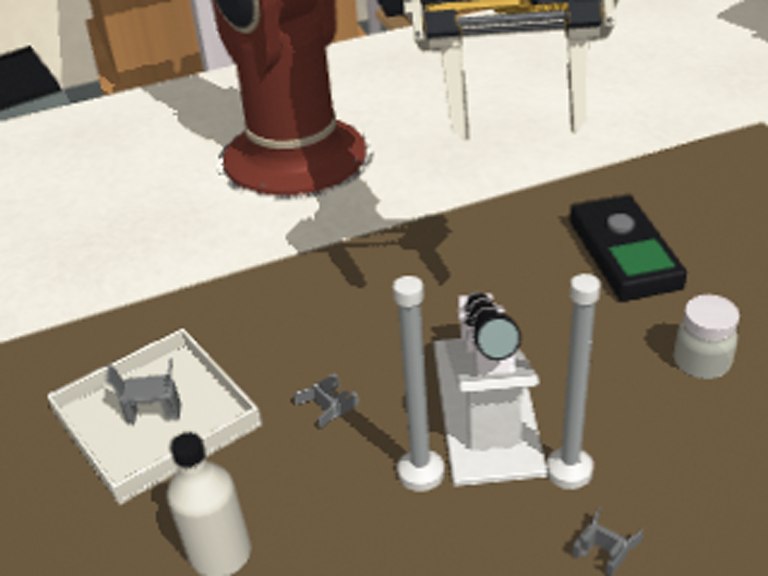

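Request:
jog_arm(
  plan=[
    [[100,8,-14,20,1.8,1.3,0.4],[100,8,-13,21,1.9,1.3,0.4],[100,7,-13,22,1.8,1.3,0.4],[100,0,2,19,-1.8,0,-3.1],[100,0,1,18,-1.8,0,-3.2],[100,0,0,19,-1.8,0,-3.1],[100,0,0,0,0,0,0]],
  ],
)

```text
clock: 15.02
eef_pos: [0.5311, 0.0286, 0.1624]
tcp_rot: [[-0.818, 0.329, 0.472], [0.284, 0.944, -0.165], [-0.5, -0.001, -0.866]]
force: [-0.3, -0.6, -0.7]
gripper_width: 0.0929
```

```bash
python3 - <<'E'
from search import *
s=st();print("rot off",np.degrees(Ro.from_matrix(s["tcp_rot"].T@RT).as_rotvec()))
print("to grasp, tool axes",RT.T@(t-s["eef_pos"])*1000)
rw=rows([(t,RT)],100,mm=10)
q=s["q"]
for r in rw:
    qn=sim(q,[r],sub=4,verb=False,lam=.01);print(np.round(qn,2),"maxv",np.round(np.abs(qn-q).max()*8,2));q=qn
c=cam("scene"); save(c,"b2",(190,60,330,200),5)
E
```

```text
t 15.025 p [0.5311 0.0286 0.1624] q [-0.3163  0.3909  0.068   2.251   1.3618  0.2647 -0.3186] f [-0.2736 -0.6309 -0.7332] w 0.0928951654936837
rot off [-0.1113  0.0132 -0.0575]
to grasp, tool axes [ 0.648   0.607  69.8535]
n 7
[[100, 0, 0, 10, 0, 0, 0], [100, 0, 0, 10, 0, 0, 0], [100, 0, 0, 10, 0, 0, 0], [100, 0, 0, 10, -0.1, 0, 0], [100, 0, 1, 10, 0, 0, 0], [100, 1, 0, 10, 0, 0, 0], [100, 0, 0, 10, 0, 0, -0.1]]
end [0.5637 0.0183 0.1013] err mm [ 0.1031 -0.3641  0.2946]
[-0.32  0.41  0.09  2.25  1.44  0.25 -0.4 ] maxv 0.64
[-0.32  0.44  0.1   2.25  1.53  0.24 -0.48] maxv 0.72
[-0.31  0.46  0.09  2.25  1.62  0.23 -0.57] maxv 0.73
[-0.29  0.48  0.07  2.24  1.71  0.24 -0.66] maxv 0.72
[-0.26  0.5   0.04  2.24  1.78  0.26 -0.72] maxv 0.52
[-0.23  0.53  0.01  2.24  1.84  0.28 -0.78] maxv 0.52
[-0.2   0.55 -0.02  2.23  1.89  0.29 -0.82] maxv 0.4
```

View pics/b2.png

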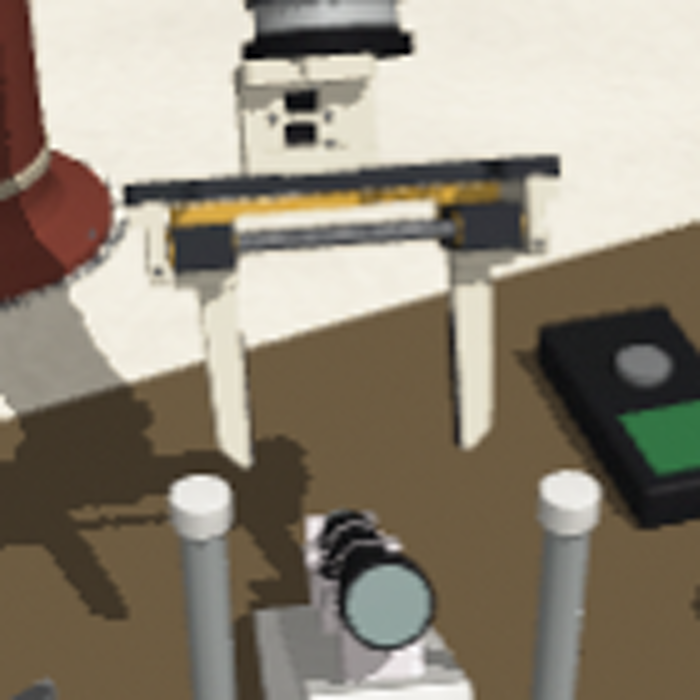

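Request:
jog_arm(
  plan=[
    [[100,0,0,10,0,0,0],[100,0,0,10,0,0,0],[100,1,0,10,0,0,0],[100,0,1,10,0,0,0],[100,0,0,10,0,0,0],[100,0,0,10,0,0,0],[100,0,0,10,0,0,0],[100,0,0,0,0,0,0]],
  ],
)

```text
clock: 16.08
eef_pos: [0.5645, 0.0197, 0.1025]
tcp_rot: [[-0.817, 0.327, 0.475], [0.284, 0.945, -0.163], [-0.502, 0.002, -0.865]]
force: [0.2, 0.8, 0.5]
gripper_width: 0.0929
```

```bash
python3 - <<'E'
from search import *
s=st();print("rot off",np.degrees(Ro.from_matrix(s["tcp_rot"].T@RT).as_rotvec()))
print("to grasp, tool axes",RT.T@(t-s["eef_pos"])*1000)
c=cam("scene"); save(c,"b3",(190,80,330,220),5)
E
```

```text
t 16.075 p [0.5645 0.0197 0.1025] q [-0.2204  0.5464 -0.0031  2.2305  1.8993  0.2841 -0.8349] f [0.2288 0.8129 0.5451] w 0.09289014257237854
rot off [ 0.0658  0.1223 -0.0768]
to grasp, tool axes [ 0.5567 -1.9589  0.7382]
```

View pics/b3.png

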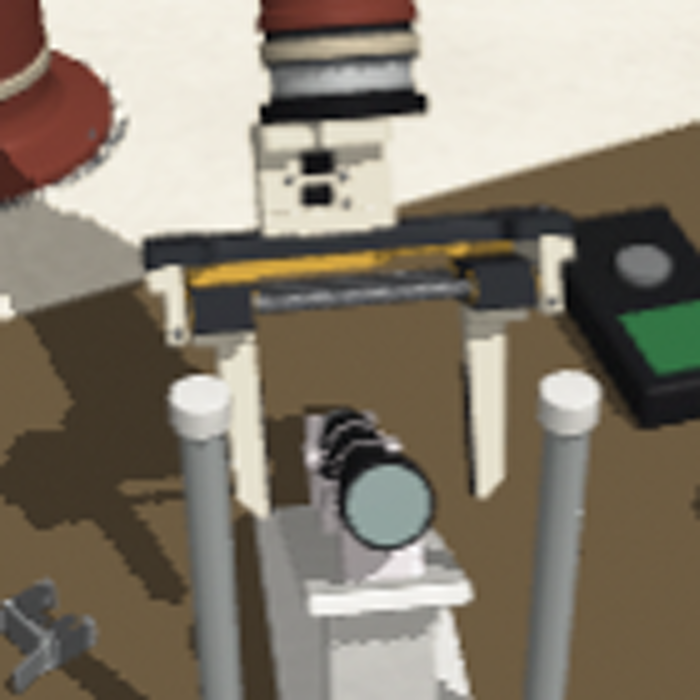

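Request:
jog_arm(
  plan=[
    [[50,0,-2,0,0,0,0],[50,0,0,0,0,0,0],[40,0,0,0,0,0,0],[32,0,0,0,0,0,0],[32,0,0,0,0,0,0],[32,0,0,0,0,0,0],[32,0,0,0,0,0,0],[32,0,0,0,0,0,0]],
  ],
  squeeze=6,
)

```text
clock: 17.12
eef_pos: [0.5632, 0.0172, 0.1019]
tcp_rot: [[-0.818, 0.327, 0.473], [0.283, 0.945, -0.164], [-0.501, 0.0, -0.865]]
force: [-0.4, 0.6, 0.2]
gripper_width: 0.0298
```

Request:
jog_arm(
  plan=[
    [[20,0,0,0,0,0,0],[20,0,0,0,0,0,0],[20,0,0,0,0,0,0]],
  ],
  squeeze=6,
)

```text
clock: 17.5
eef_pos: [0.5633, 0.0175, 0.1019]
tcp_rot: [[-0.818, 0.327, 0.474], [0.283, 0.945, -0.163], [-0.501, 0.001, -0.866]]
force: [0.2, -0.4, -0.4]
gripper_width: 0.0277
```

Request:
jog_arm(
  plan=[
    [[15,0,0,0,0,0,0],[15,0,0,0,0,0,0],[15,0,0,0,0,0,0]],
  ],
  squeeze=30,
)

```text
clock: 17.88
eef_pos: [0.5633, 0.0174, 0.1019]
tcp_rot: [[-0.818, 0.327, 0.474], [0.283, 0.945, -0.163], [-0.501, 0.001, -0.866]]
force: [1.2, 0.2, -0.4]
gripper_width: 0.0272
```

```bash
python3 - <<'E'
from search import *
s=st();print("rot off",np.degrees(Ro.from_matrix(s["tcp_rot"].T@RT).as_rotvec()))
print("to grasp, tool axes",RT.T@(t-s["eef_pos"])*1000); 
np.savez("grasp.npz",p=s["eef_pos"],R=s["tcp_rot"],q=s["q"])
E
```

```text
t 17.875 p [0.5633 0.0174 0.1019] q [-0.2144  0.5462 -0.0052  2.234   1.9103  0.2843 -0.8412] f [ 1.1831  0.1818 -0.4205] w 0.02717947663524957
rot off [ 0.0266  0.0593 -0.023 ]
to grasp, tool axes [-0.1111  0.5891  0.4898]
```

Request:
jog_arm(
  plan=[
    [[15,0,0,-4,0,0,0],[15,0,0,-8,0,0,0],[15,0,0,-10,0,0,0],[15,0,0,0,0,0,0]],
  ],
)

```text
clock: 18.38
eef_pos: [0.5516, 0.021, 0.1207]
tcp_rot: [[-0.819, 0.327, 0.472], [0.283, 0.945, -0.163], [-0.5, -0.0, -0.866]]
force: [-0.6, 0.3, -3.1]
gripper_width: 0.027
```

```bash
python3 - <<'E'
from search import *
s=st();print(s["torque"])
c=cam("scene"); save(c,"l1",(190,80,330,220),5)
E
```

```text
t 18.375 p [0.5516 0.021  0.1207] q [-0.2835  0.4973  0.0714  2.2471  1.7922  0.2414 -0.7351] f [-0.6006  0.2714 -3.0907] w 0.027025861625828426
[ 0.2966  0.9075 -0.0004]
```

View pics/l1.png

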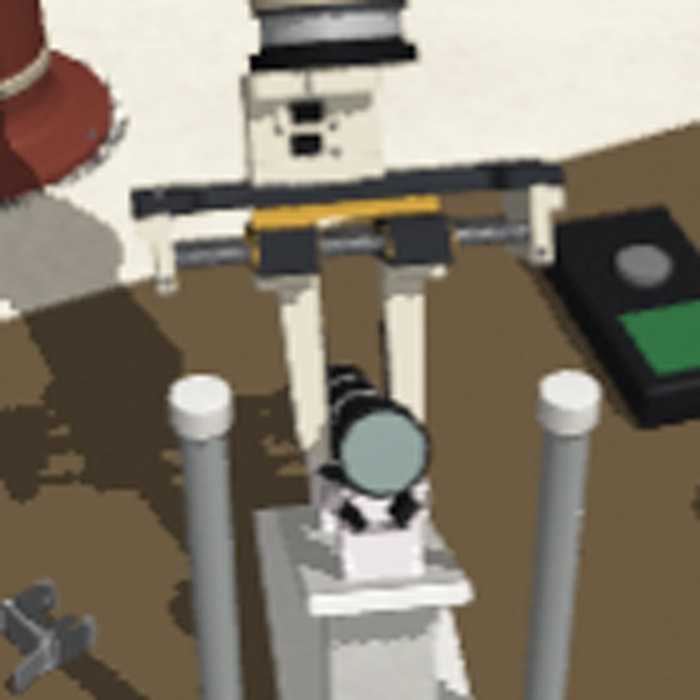

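```bash
python3 - <<'E'
from search import *
s=st()
for lift in (42,46,50):
    q=s["q"];mg=9;mv=0
    rw=[[15,0,0,-lift/4,0,0,0]]*4+[[15,0,0,0,0,0,-7.5]]*24
    for r in rw:
        qn=sim(q,[r],sub=4,verb=False,lam=.01);mv=max(mv,np.abs(qn-q).max()*8);q=qn;mg=min(mg,np.min(np.r_[q-LO,HI-q]))
    print(lift,q,mg,mv)
E
```

```text
t 18.425 p [0.5518 0.0209 0.1205] q [-0.2829  0.498   0.0708  2.2466  1.7929  0.2417 -0.7355] f [ 0.2095 -0.3105 -4.1744] w 0.027473757508037884
42 [-0.1884  0.4034 -0.0986  2.2521  1.4489  0.3289  2.7413] 0.09874477404727644 1.0416490233180156
46 [-0.1502  0.3964 -0.1534  2.2512  1.429   0.3539  2.7607] 0.07928685277848224 1.039515836677836
50 [-0.1176  0.3897 -0.2004  2.2504  1.4102  0.3752  2.7788] 0.061216308679765685 1.0374091539195653
```

Request:
jog_arm(
  plan=[
    [[15,0,0,-10,0,0,0],[15,0,0,-12,0,0,0],[15,0,0,-12,0,0,0],[15,0,0,-10,0,0,0],[15,0,0,0,0,0,-3],[15,0,0,0,0,0,-6],[15,0,0,0,0,0,-7],[15,0,0,0,0,0,-7]],
  ],
)

```text
clock: 19.42
eef_pos: [0.5312, 0.0275, 0.1582]
tcp_rot: [[-0.882, -0.022, 0.472], [-0.112, 0.98, -0.165], [-0.459, -0.198, -0.866]]
force: [0.5, 0.1, -3.9]
gripper_width: 0.027
```

Request:
jog_arm(
  plan=[
    [[15,0,0,0,0,0,-7],[15,0,0,0,0,0,-7],[15,0,0,0,0,0,-7],[15,0,0,0,0,0,-7],[15,0,0,0,0,0,-7],[15,0,0,0,0,0,-7],[15,0,0,0,0,0,-7],[15,0,0,0,0,0,-7]],
  ],
)

```text
clock: 20.42
eef_pos: [0.5312, 0.0274, 0.1581]
tcp_rot: [[-0.475, -0.743, 0.472], [-0.875, 0.455, -0.165], [-0.092, -0.491, -0.866]]
force: [-0.8, 0.0, -4.7]
gripper_width: 0.0275
```

```bash
python3 - <<'E'
from search import *
s=st()
c=cam("scene"); save(c,"fl1",(150,60,350,220),4)
E
```

```text
t 20.425 p [0.5312 0.0274 0.1581] q [-0.2717  0.3987  0.0128  2.2545  1.4194  0.2831  1.0091] f [-0.8224  0.0249 -4.6737] w 0.027479128876312545
```

View pics/fl1.png

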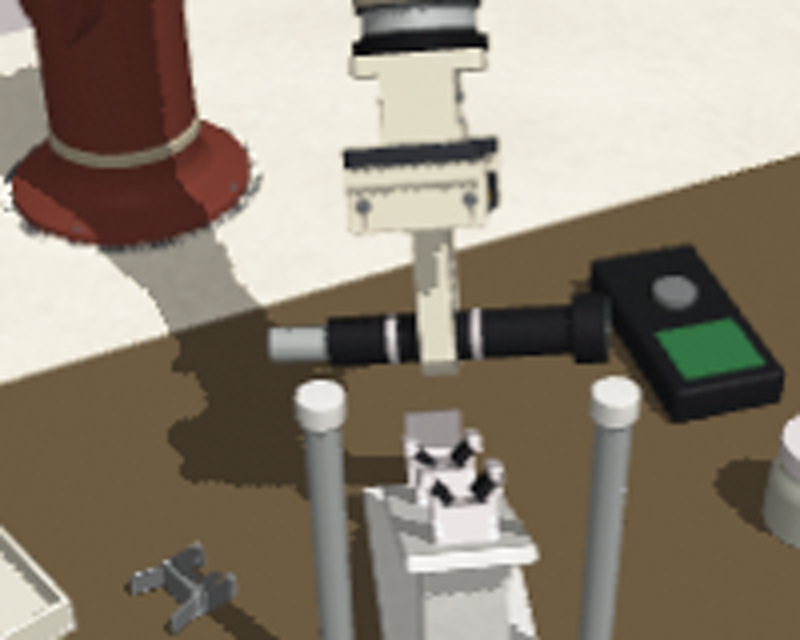

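Request:
jog_arm(
  plan=[
    [[15,0,0,0,0,0,-7],[15,0,0,0,0,0,-7],[15,0,0,0,0,0,-7],[15,0,0,0,0,0,-7],[15,0,0,0,0,0,-7],[15,0,0,0,0,0,-7],[15,0,0,0,0,0,-7],[15,0,0,0,0,0,-7]],
  ],
)

```text
clock: 21.48
eef_pos: [0.5313, 0.0275, 0.1583]
tcp_rot: [[0.348, -0.81, 0.472], [-0.868, -0.469, -0.165], [0.355, -0.352, -0.866]]
force: [1.0, -0.3, -3.0]
gripper_width: 0.0271
```

Request:
jog_arm(
  plan=[
    [[15,0,0,0,0,0,-7],[15,0,0,0,0,0,-7],[15,0,0,0,0,0,-7],[15,0,0,0,0,0,-7],[15,0,0,0,0,0,-7],[15,0,0,0,0,0,-7],[15,0,0,0,0,0,-3],[15,0,0,0,0,0,0]],
  ],
)

```text
clock: 22.48
eef_pos: [0.5315, 0.0275, 0.1585]
tcp_rot: [[0.818, -0.33, 0.472], [-0.286, -0.944, -0.164], [0.5, -0.0, -0.866]]
force: [-1.0, -0.2, -4.9]
gripper_width: 0.0275
```

```bash
python3 - <<'E'
from search import *
s=st(); g=np.load("grasp.npz")
RF=np.stack([up,-ey,-nz],1)
print("rot off",np.degrees(Ro.from_matrix(s["tcp_rot"].T@RF).as_rotvec()))
print("to same grasp pt, tool axes(x=up-slope)",RF.T@(g["p"]-s["eef_pos"])*1000)
for n,b in(("scene",(190,70,330,210)),("top",(180,120,320,260))):
    c=cam(n); save(c,"fl2"+n,b,5)
    P_=cloud(c);col=c["color"].astype(int)
    for q in("wide_end","thin_end","barrel_mid"):
        for r in recognise(n,q)[:2]: print(n,q,round(r["score"],2),c2w(c,r["centre"]))
E
```

```text
t 22.475 p [0.5315 0.0275 0.1585] q [-0.1769  0.4004 -0.1146  2.2512  1.4382  0.3371  2.7498] f [-0.9876 -0.2043 -4.918 ] w 0.0274769798139832
rot off [ 0.0628 -0.0013 -0.1523]
to same grasp pt, tool axes(x=up-slope) [ 0.5953 -0.8644 65.6271]
scene wide_end 0.8 [0.5706 0.0148 0.2139]
scene thin_end 0.63 [ 0.4237 -0.2971  0.0005]
scene thin_end 0.55 [0.5724 0.0111 0.2109]
scene barrel_mid 0.6 [0.5725 0.0117 0.2102]
top wide_end 0.85 [0.556  0.0222 0.2089]
top barrel_mid 0.61 [0.5551 0.0182 0.2078]
top barrel_mid 0.17 [ 0.4201 -0.2915  0.0023]
```

View pics/fl2scene.png

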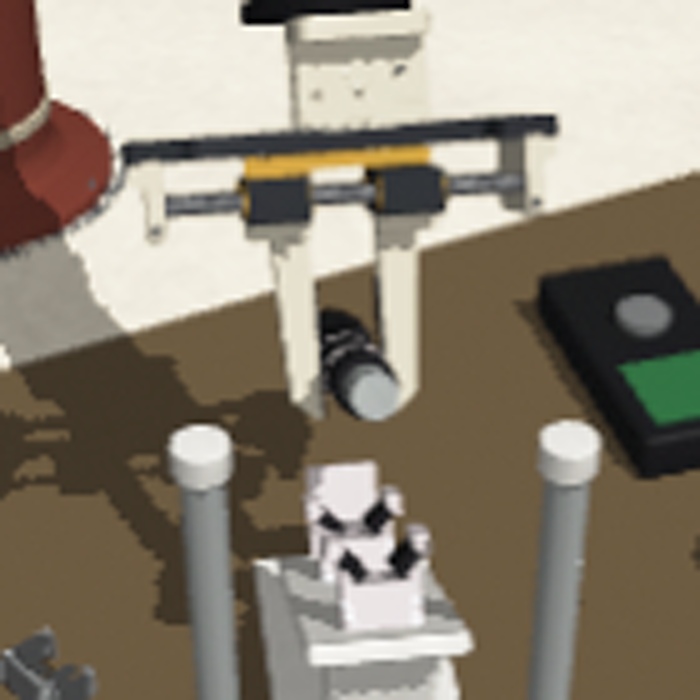

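View pics/fl2top.png

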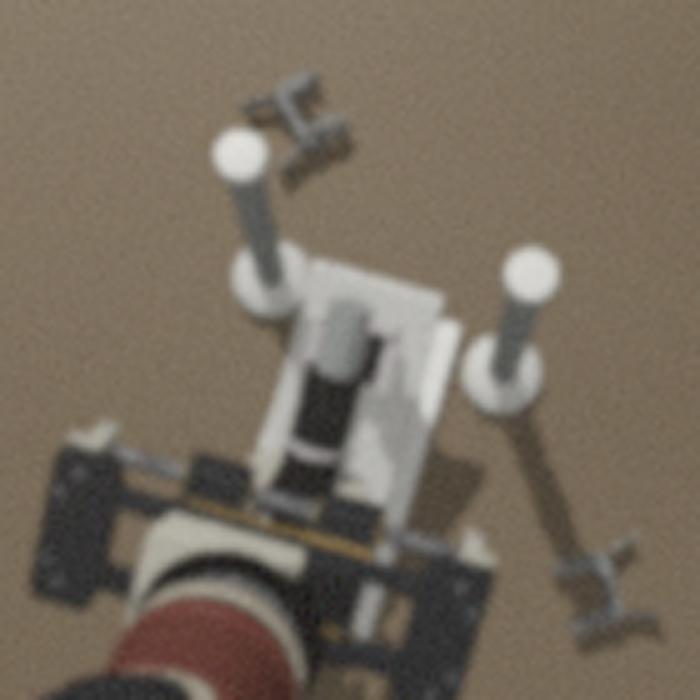

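```bash
python3 - <<'E'
from search import *
s=sensors.get_state(); p=s["eef_pos"];R=s["tcp_rot"]
c=cam("scene");Pc=cloud(c)
G=p-.019*R[:,2]
pred=G+.095*R[:,0]
print("pred thin face",pred,"px",w2px(c,[pred]), "G",G)
d=Pc-G; a=d@R[:,0]; y=d@R[:,1]; z=d@R[:,2]
m=(c["depth"]>0)&(abs(y)<.025)&(abs(z)<.03)&(a>.08)&(a<.11)
Q=np.stack([a[m],y[m],z[m]],1);print(len(Q));print(np.percentile(Q,[2,50,98],0)*1000)
f=Q[Q[:,0]>np.percentile(Q[:,0],60)-.002]; print("face",len(f),np.median(f,0)*1000,(f.min(0)+f.max(0))/2*1000)
uu,ss,vt=np.linalg.svd(f-f.mean(0));print("normal tool axes",vt[2])
# side points on the thin end from above, both cams
for n in("scene","top"):
    c=cam(n);Pc=cloud(c);d=Pc-G; a=d@R[:,0]; y=d@R[:,1]; z=d@R[:,2]
    for lo,hi,r in((.02,.06,.014),(.066,.09,.010)):
        m=(c["depth"]>0)&(abs(y)<.02)&(abs(z)<.025)&(a>lo)&(a<hi)
        if m.sum()>10:
            Q=np.stack([y[m],z[m]],1)
            o=least_squares(lambda v:np.hypot(Q[:,0]-v[0],Q[:,1]-v[1])-r,[0,0],loss="soft_l1",f_scale=.002)
            print(n,lo,m.sum(),"axis y,z mm",o.x*1000)
E
```

```text
pred thin face [0.6006 0.0042 0.2231] px [[264.5892 148.0912]] G [0.523  0.0312 0.1755]
83
[[ 82.4925 -10.4261  -8.5005]
 [ 96.9808  -0.8171   0.0892]
 [ 99.8507   7.9343   9.7686]]
face 64 [97.4496 -1.089   0.9932] [97.8324 -1.4866  0.7036]
normal tool axes [ 0.9994 -0.0292 -0.0174]
scene 0.02 34 axis y,z mm [-1.916   1.2875]
scene 0.066 19 axis y,z mm [-1.7633  0.5243]
top 0.02 194 axis y,z mm [-0.8216 -1.1888]
top 0.066 87 axis y,z mm [-0.6356 -1.5435]
```

Request:
jog_arm(
  plan=[
    [[15,2,0,8,0,0,0],[15,1,-1,10,0,0,0],[15,1,0,10,0,0,0],[15,0,0,10,0,0,0],[15,0,0,8,0,0,0],[15,0,0,7,0,0,0],[15,0,0,4,0,0,0],[15,0,0,0,0,0,0]],
  ],
)

```text
clock: 24.02
eef_pos: [0.5626, 0.0185, 0.1115]
tcp_rot: [[0.818, -0.327, 0.473], [-0.283, -0.945, -0.164], [0.501, -0.0, -0.866]]
force: [-0.2, -0.0, -4.2]
gripper_width: 0.0276
```

```bash
cat > chk.py <<'E'
from search import *
s=st(); g=np.load("grasp.npz")
RF=np.stack([up,-ey,-nz],1)
print("rot off",np.degrees(Ro.from_matrix(s["tcp_rot"].T@RF).as_rotvec()))
print("to grasp pt, tool axes(x=up-slope)",RF.T@(g["p"]-s["eef_pos"])*1000,"force tool",RF.T@s["force"])
E
python3 chk.py; python3 -c "
from h import *
c=cam('scene'); save(c,'d1',(190,70,330,210),5)"
```

```text
t 24.025 p [0.5626 0.0185 0.1115] q [-0.1349  0.5275 -0.122   2.2248  1.7672  0.3367  2.4518] f [-0.1911 -0.0494 -4.2089] w 0.02764704126656959
rot off [-0.007  -0.0427 -0.0324]
to grasp pt, tool axes(x=up-slope) [-3.9427  0.7939  8.8142] force tool [-2.2469  0.1092  3.5628]
```

View pics/d1.png

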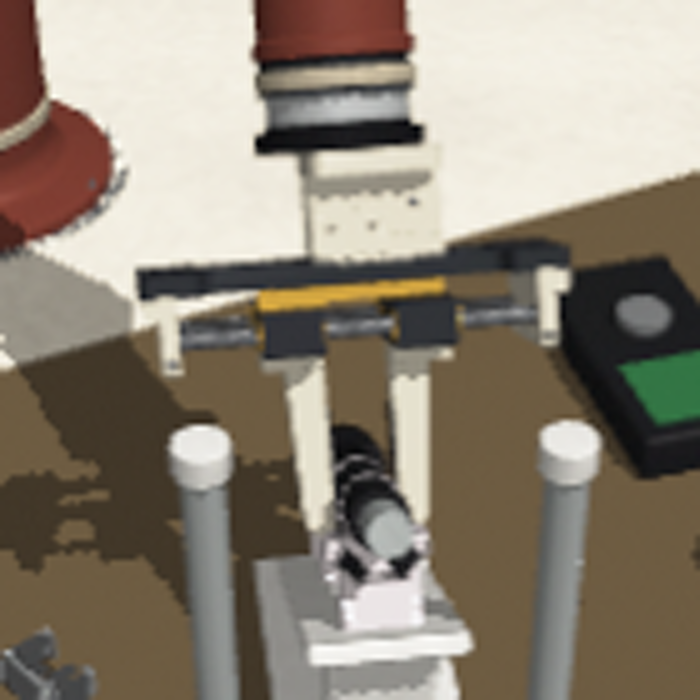

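Request:
jog_arm(
  plan=[
    [[15,0,0.8,3,0,0,0],[15,0,0,2,0,0,0],[15,0,0,1,0,0,0],[15,0,0,0,0,0,0]],
  ],
)

```text
clock: 24.58
eef_pos: [0.5651, 0.0167, 0.1065]
tcp_rot: [[0.818, -0.327, 0.473], [-0.283, -0.945, -0.164], [0.501, -0.0, -0.866]]
force: [-0.7, -0.4, -3.7]
gripper_width: 0.0273
```

```bash
python3 chk.py
```

```text
t 24.575 p [0.5651 0.0167 0.1065] q [-0.1229  0.5406 -0.1318  2.2231  1.8006  0.3434  2.4233] f [-0.6647 -0.4082 -3.6769] w 0.027273449842592227
rot off [-0.0019 -0.06   -0.0294]
to grasp pt, tool axes(x=up-slope) [-4.006  -0.0494  2.9273] force tool [-2.2669  0.603   2.9369]
```

Request:
jog_arm(
  plan=[
    [[15,0,0,1,0,0,0],[15,0,0,1,0,0,0],[15,0,0,0.5,0,0,0],[15,0,0,0,0,0,0]],
  ],
)

```text
clock: 25.08
eef_pos: [0.5663, 0.0164, 0.1043]
tcp_rot: [[0.818, -0.327, 0.473], [-0.283, -0.945, -0.164], [0.501, -0.0, -0.865]]
force: [0.4, -0.1, -4.1]
gripper_width: 0.0274
```

```bash
python3 chk.py
```

```text
t 25.075 p [0.5663 0.0164 0.1043] q [-0.1187  0.5463 -0.136   2.2218  1.8124  0.3464  2.413 ] f [ 0.443  -0.0557 -4.1403] w 0.027364246122232275
rot off [-0.0046 -0.0609 -0.0264]
to grasp pt, tool axes(x=up-slope) [-4.0067 -0.0138  0.4408] force tool [-1.6918 -0.0922  3.8041]
```

Request:
jog_arm(
  plan=[
    [[15,0,0,0.5,0,0,0],[15,0,0,0.5,0,0,0],[15,0,0,0,0,0,0]],
  ],
)

```text
clock: 25.45
eef_pos: [0.5666, 0.0163, 0.1039]
tcp_rot: [[0.818, -0.327, 0.474], [-0.283, -0.945, -0.164], [0.501, -0.0, -0.865]]
force: [-3.8, 0.2, 2.8]
gripper_width: 0.0268
```

```bash
python3 chk.py
```

```text
t 25.45 p [0.5666 0.0163 0.1039] q [-0.1171  0.5475 -0.1378  2.2218  1.8168  0.3479  2.4089] f [-3.8     0.2087  2.7743] w 0.02680727815474719
rot off [-0.0169 -0.0905 -0.0258]
to grasp pt, tool axes(x=up-slope) [-4.0408  0.017  -0.0577] force tool [-1.782   1.0449 -4.2324]
```

Request:
jog_arm(
  plan=[
    [[15,-1,0,-0.5,0,0,0],[15,-1,0,0,0,0,0],[15,-1,0,0,0,0,0],[15,0,0,0,0,0,0]],
  ],
)

```text
clock: 25.95
eef_pos: [0.5648, 0.0169, 0.1028]
tcp_rot: [[0.817, -0.328, 0.475], [-0.284, -0.945, -0.164], [0.502, -0.0, -0.865]]
force: [0.9, -1.0, 0.5]
gripper_width: 0.0273
```

```bash
python3 chk.py
```

```text
t 25.95 p [0.5648 0.0169 0.1028] q [-0.1148  0.5489 -0.1453  2.2275  1.8304  0.3555  2.3918] f [ 0.937  -0.9603  0.4863] w 0.027276931838727002
rot off [ 0.0011 -0.1443 -0.0515]
to grasp pt, tool axes(x=up-slope) [-1.8213  0.0149  0.0024] force tool [1.2819 0.6013 0.1786]
```

Request:
jog_arm(
  plan=[
    [[15,-1,0,0,0,0,0],[15,-1,0,0,0,0,0],[15,0,0,0,0,0,0]],
  ],
)

```text
clock: 26.32
eef_pos: [0.5623, 0.0178, 0.1013]
tcp_rot: [[0.818, -0.327, 0.473], [-0.283, -0.945, -0.164], [0.501, -0.0, -0.866]]
force: [0.0, -0.1, 0.8]
gripper_width: 0.0275
```

```bash
python3 chk.py
```

```text
t 26.325 p [0.5623 0.0178 0.1013] q [-0.113   0.5504 -0.1516  2.2333  1.8402  0.3603  2.3794] f [ 0.0189 -0.1041  0.7815] w 0.02747060649508115
rot off [-0.0068 -0.0417 -0.0219]
to grasp pt, tool axes(x=up-slope) [ 1.2342 -0.0047 -0.0198] force tool [ 0.4357  0.0922 -0.6509]
```

Request:
jog_arm(
  plan=[
    [[15,-1,0,0,0,0,0],[15,-1,0,0,0,0,0],[15,0,0,0,0,0,0]],
  ],
)

```text
clock: 26.7
eef_pos: [0.5617, 0.018, 0.1009]
tcp_rot: [[0.817, -0.328, 0.475], [-0.283, -0.945, -0.164], [0.503, -0.0, -0.865]]
force: [2.2, -1.7, 1.7]
gripper_width: 0.0273
```

```bash
python3 chk.py; python3 -c "
from h import *
c=cam('top'); save(c,'s1t',(180,120,320,260),5)"
```

```text
t 26.7 p [0.5617 0.018  0.1009] q [-0.111   0.5513 -0.1569  2.2364  1.8503  0.3665  2.3673] f [ 2.1947 -1.7349  1.7333] w 0.027253284201226618
rot off [ 0.0053 -0.1685 -0.0451]
to grasp pt, tool axes(x=up-slope) [ 1.9708  0.0256 -0.0102] force tool [ 3.154   0.9222 -0.1805]
```

View pics/s1t.png

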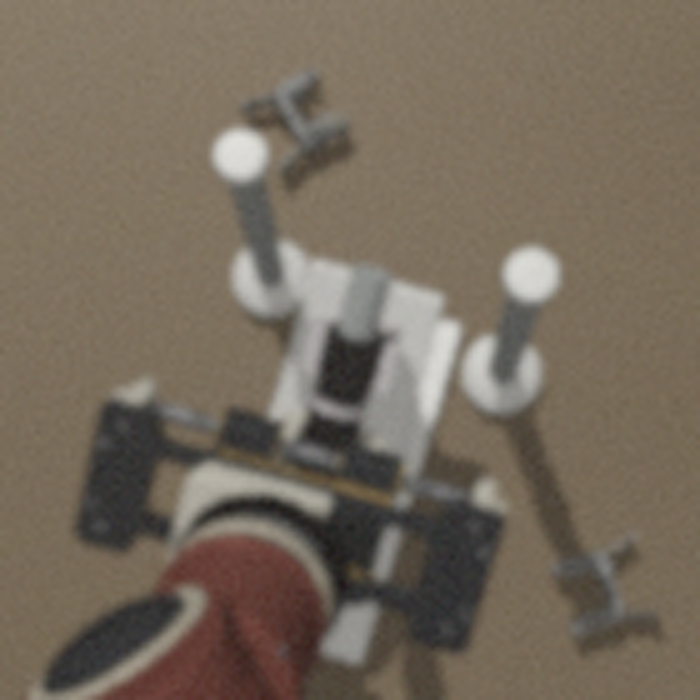

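```bash
cat > face.py <<'E'
from search import *
def face():
    c=cam("scene");Pc=cloud(c)
    ref=np.array([.6335,-.0066,.1651])
    d=Pc-ref;a=d@up;y=d@ey;z=d@nz
    m=(c["depth"]>0)&(abs(y)<.013)&(abs(z)<.013)&(abs(a)<.02)
    Q=np.stack([a[m],y[m],z[m]],1)*1000
    hi=np.percentile(Q[:,0],90);f=Q[Q[:,0]>hi-4]
    print("face vs original seat_high(scene): n",len(f),"median up",np.median(f[:,0]),"mean",f[:,0].mean(),"y,z centre",f[:,1:].mean(0),"range",f.min(0),f.max(0))
    save(c,"face%.1f"%sensors.get_state()["clock"],(220,110,300,180),8)
face()
E
python3 face.py; python3 - <<'E'
from search import *
import pickle
c=pickle.load(open("c_scene.pkl","rb"));Pc=cloud(c)
ref=np.array([.6335,-.0066,.1651])
d=Pc-ref;a=d@up;y=d@ey;z=d@nz
m=(c["depth"]>0)&(abs(y)<.013)&(abs(z)<.013)&(abs(a)<.02)
print(np.median(a[m])*1000,m.sum())
E
```

```text
face vs original seat_high(scene): n 66 median up -0.5463692637416304 mean -0.5001763067489304 y,z centre [0.8723 0.3733] range [-3.0597 -8.6243 -9.2712] [ 2.8003 10.5532  9.6223]
0.0077453108817023 153
```

Request:
jog_arm(
  plan=[
    [[15,0.5,0,0,0,0,0],[15,0,0,0,0,0,0],[15,0,0,0,0,0,0]],
  ],
  squeeze=5,
)

```text
clock: 27.18
eef_pos: [0.5614, 0.0181, 0.1008]
tcp_rot: [[0.818, -0.327, 0.474], [-0.283, -0.945, -0.164], [0.501, -0.0, -0.865]]
force: [2.7, -0.9, 2.1]
gripper_width: 0.0276
```

```bash
python3 chk.py; python3 face.py
```

```text
t 27.175 p [0.5614 0.0181 0.1008] q [-0.1116  0.5511 -0.1556  2.2361  1.8475  0.3645  2.3703] f [ 2.7007 -0.9098  2.1201] w 0.027623308968268555
rot off [-0.0035 -0.0871 -0.0318]
to grasp pt, tool axes(x=up-slope) [2.2611 0.0035 0.0013] force tool [ 3.528  -0.0229 -0.4112]
face vs original seat_high(scene): n 69 median up -0.6332126496374846 mean -0.5518745896553756 y,z centre [0.9791 0.3272] range [-3.0028 -8.4136 -9.3833] [ 4.3859 10.3808  9.6676]
```

Request:
jog_arm(
  plan=[
    [[34,0,0,0,0,0,0],[40,0,0,0,0,0,0],[50,0,0,0,0,0,0],[60,0,0,0,0,0,0],[60,0,0,0,0,0,0],[60,0,0,0,0,0,0],[60,0,0,0,0,0,0]],
  ],
)

```text
clock: 28.1
eef_pos: [0.5613, 0.0181, 0.1007]
tcp_rot: [[0.818, -0.327, 0.473], [-0.283, -0.945, -0.164], [0.501, -0.0, -0.865]]
force: [0.5, -0.8, -0.5]
gripper_width: 0.0557
```

```bash
python3 chk.py; python3 face.py
python3 - <<'E'
from search import *
s=sensors.get_state();q=s["q"]
for r in [[60,0,0,-10,0,0,0]]*14:
    qn=sim(q,[r],sub=4,verb=False,lam=.01);print(np.round(qn,2),np.round(np.abs(qn-q).max()*8,2));q=qn
E
ls pics | grep face
```

```text
t 28.1 p [0.5613 0.0181 0.1007] q [-0.1116  0.5512 -0.1557  2.2363  1.8474  0.3643  2.3703] f [ 0.5445 -0.7606 -0.538 ] w 0.055651173540763134
rot off [-0.0071 -0.0634 -0.0319]
to grasp pt, tool axes(x=up-slope) [ 2.4697  0.0017 -0.0191] force tool [0.392  0.5408 0.8475]
face vs original seat_high(scene): n 69 median up -0.44380918260552377 mean -0.6167860707286068 y,z centre [0.8914 0.2287] range [-2.9462 -8.3647 -9.3845] [ 2.2203 10.4668  9.4401]
[-0.13  0.53 -0.14  2.24  1.8   0.35  2.41] 0.37
[-0.15  0.5  -0.12  2.25  1.75  0.34  2.46] 0.41
[-0.16  0.48 -0.11  2.25  1.69  0.33  2.51] 0.46
[-0.18  0.46 -0.1   2.25  1.63  0.33  2.57] 0.5
[-0.19  0.44 -0.09  2.25  1.56  0.32  2.63] 0.54
[-0.19  0.41 -0.1   2.26  1.49  0.33  2.69] 0.55
[-0.19  0.39 -0.1   2.26  1.43  0.33  2.76] 0.55
[-0.19  0.37 -0.12  2.26  1.36  0.35  2.82] 0.53
[-0.17  0.35 -0.15  2.26  1.3   0.37  2.84] 0.45
[-0.13  0.33 -0.21  2.25  1.26  0.4   2.84] 0.48
[-0.09  0.31 -0.27  2.25  1.21  0.42  2.84] 0.47
[-0.05  0.29 -0.33  2.25  1.17  0.45  2.84] 0.45
[-0.01  0.27 -0.39  2.24  1.13  0.48  2.84] 0.44
[ 0.03  0.26 -0.44  2.24  1.09  0.5   2.84] 0.43
face26.8.png
face27.2.png
face28.1.png
```

Request:
jog_arm(
  plan=[
    [[60,0,0,-6,0,0,0],[60,0,0,-10,0,0,0],[60,0,0,-10,0,0,0],[60,0,0,-12,0,0,0],[60,0,0,-12,0,0,0],[60,0,0,-10,0,0,5],[60,0,0,-10,0,0,8],[60,0,0,0,0,0,8]],
  ],
)

```text
clock: 29.15
eef_pos: [0.5279, 0.03, 0.1623]
tcp_rot: [[0.643, -0.601, 0.475], [-0.607, -0.778, -0.163], [0.467, -0.184, -0.865]]
force: [1.0, -0.2, -0.3]
gripper_width: 0.0555
```

Request:
jog_arm(
  plan=[
    [[60,0,0,-10,0,0,8],[60,0,0,-20,0,0,8],[60,0,0,-20,0,0,8],[60,0,0,-20,0,0,8],[60,0,0,0,0,0,0]],
  ],
)

```text
clock: 29.78
eef_pos: [0.495, 0.0416, 0.2232]
tcp_rot: [[0.232, -0.848, 0.476], [-0.925, -0.344, -0.162], [0.302, -0.403, -0.864]]
force: [0.3, -0.3, -0.1]
gripper_width: 0.0557
```

```bash
python3 chk.py; python3 face.py; python3 - <<'E'
from search import *
c=cam("scene"); save(c,"end_s",(60,80,360,300),2.6)
save(c,"end_sz",(220,110,320,210),6)
c=cam("top"); save(c,"end_t",(150,120,330,260),4.4)
E
```

```text
t 29.775 p [0.495  0.0416 0.2232] q [-0.2186  0.2324 -0.1317  2.2442  0.9972  0.4174  2.2364] f [ 0.2952 -0.3439 -0.1386] w 0.05566538538243499
rot off [ -0.212   -0.1301 -52.9604]
to grasp pt, tool axes(x=up-slope) [  2.0458   0.51   141.2575] force tool [0.2697 0.2285 0.3157]
face vs original seat_high(scene): n 64 median up -0.4700520577258228 mean -0.42521118899424043 y,z centre [1.3711 0.6822] range [-2.6731 -8.3341 -9.3986] [ 2.3507 10.6489  9.6046]
```

View pics/end_s.png

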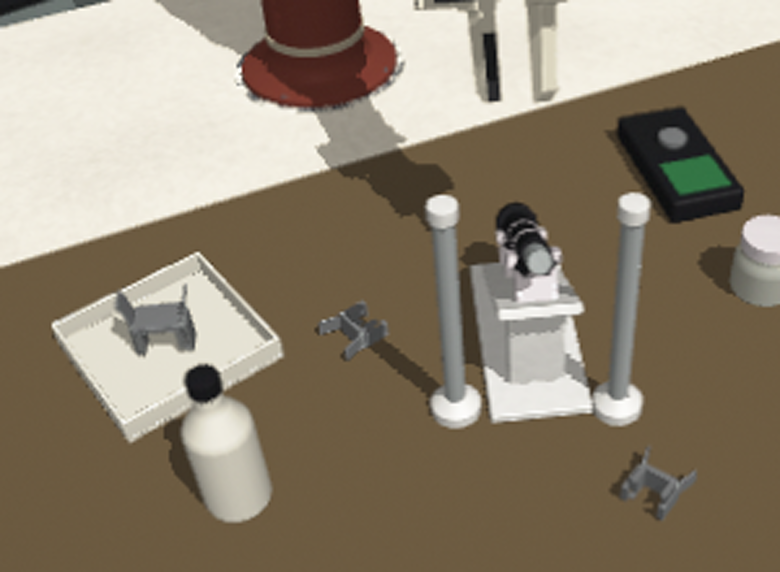

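View pics/end_t.png

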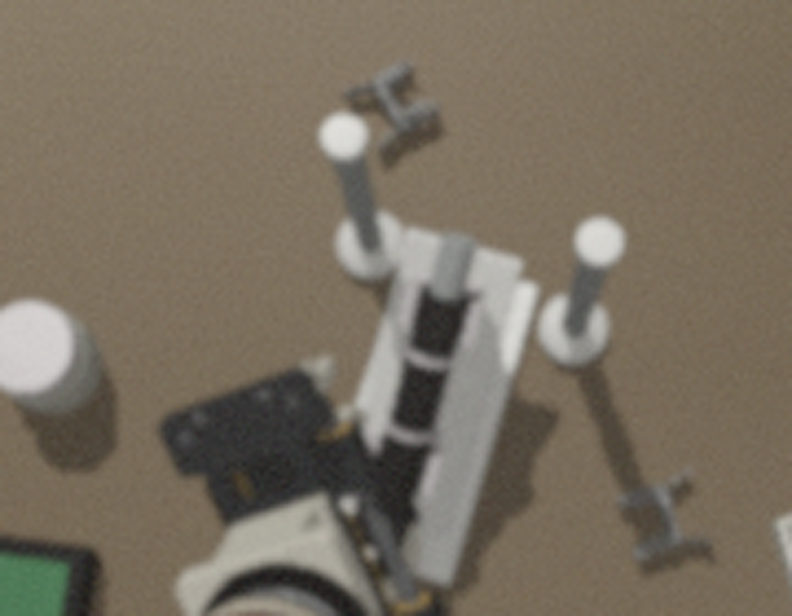

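View pics/end_sz.png

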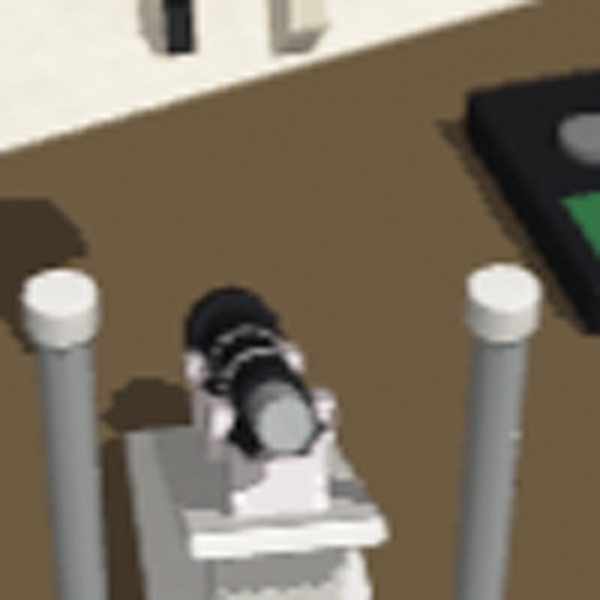

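Request:
jog_arm(
  plan=[
    [[60,-15,-19,-26,0,0,0],[60,-15,-19,-26,0,0,0],[60,-15,-19,-26,0,0,0],[60,-15,-19,-26,0,0,0],[60,0,0,0,0,0,0]],
  ],
)

```text
clock: 30.55
eef_pos: [0.4975, 0.142, 0.3251]
tcp_rot: [[0.234, -0.848, 0.476], [-0.925, -0.345, -0.16], [0.3, -0.403, -0.865]]
force: [0.2, -0.1, -0.0]
gripper_width: 0.0556
```

```bash
python3 - <<'E'
from search import *
st()
c=cam("top"); save(c,"end_t2",(190,130,310,260),5)
for n in("top","scene"):
    c=cam(n);Pc=cloud(c);col=c["color"].astype(int)
    d=Pc-SM;a=d@up;y=d@ey;z=d@nz
    m0=(c["depth"]>0)&(abs(y)<.024)&(z>-.005)&(z<.03)&(col.max(2)<50)
    for lo,hi,r in((-.094,-.078,.02),(-.07,-.02,.014),(-.02,.02,.014),(.02,.06,.014)):
        m=m0&(a>lo)&(a<hi)
        if m.sum()>12:
            Q=np.stack([y[m],z[m]],1)
            o=least_squares(lambda v:np.hypot(Q[:,0]-v[0],Q[:,1]-v[1])-r,[0,0],loss="soft_l1",f_scale=.002);print(n,lo,hi,m.sum(),"axis y,z mm",o.x*1000)
    m=m0;print(n,"black along range",np.percentile(a[m],[0,1,99,100])*1000)
    for q in ("meter","bottle","jar","cap_grip"):
        for r in recognise(n,q)[:2]: print(n,q,round(r["score"],2),c2w(c,r["centre"]))
E
```

```text
t 30.55 p [0.4975 0.142  0.3251] q [-0.3086  0.1577 -0.2981  1.982   0.6727  0.7879  2.4302] f [ 0.2186 -0.1001 -0.0418] w 0.05559834708062022
top -0.094 -0.078 39 axis y,z mm [0.6697 1.6248]
top -0.07 -0.02 99 axis y,z mm [0.5036 1.3397]
top -0.02 0.02 66 axis y,z mm [0.2827 1.6922]
top 0.02 0.06 55 axis y,z mm [0.1353 1.5885]
top black along range [-89.1153 -87.2566  55.8883  58.1316]
top meter 0.7 [0.5511 0.0123 0.0606]
top meter 0.67 [0.331  0.2783 0.0297]
top bottle 0.8 [ 0.5999 -0.2713  0.097 ]
top bottle 0.44 [0.6621 0.0535 0.1161]
top jar 0.7 [0.5998 0.2374 0.0708]
top cap_grip 0.77 [ 0.4182 -0.2907  0.0442]
scene -0.094 -0.078 17 axis y,z mm [ 2.2605 -1.0052]
scene -0.07 -0.02 33 axis y,z mm [ 1.5518 -1.087 ]
scene -0.02 0.02 25 axis y,z mm [ 1.449  -1.0858]
scene 0.02 0.06 33 axis y,z mm [ 1.3295 -1.4024]
scene black along range [-91.6273 -87.8124  64.2285  64.4888]
scene meter 0.92 [0.4256 0.2727 0.0266]
scene bottle 0.86 [ 0.6351 -0.2826  0.0847]
scene jar 0.84 [0.6186 0.2474 0.0491]
scene jar 0.67 [ 0.619  -0.0809  0.1167]
scene cap_grip 0.93 [ 0.4209 -0.2905  0.0433]
scene cap_grip 0.82 [ 0.4951 -0.1262  0.0183]
```

View pics/end_t2.png

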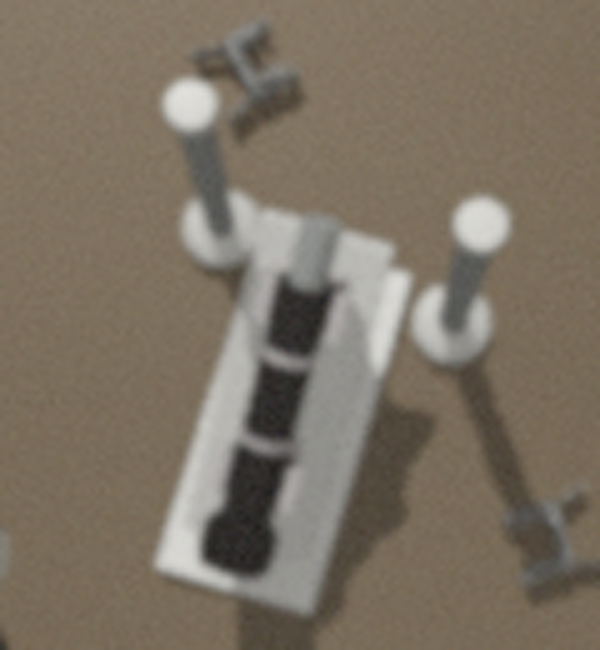

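```bash
python3 -c "
from h import *
print(job.hand_in()); print(sensors.get_state()['clock'])"
```

```text
the job is handed in; nothing more can be done
None
the job is handed in; nothing more can be done
```

I unclipped the cap and set it standing in the tray. I then turned the barrel end for end and laid it back in both saddles, wide end down against the stop. The job was handed in at about 30.7 s of the 67 s.

**Last checks**
- **Barrel seating:** fits at four points along the barrel in each camera put its axis parallel to the slope and straight to within about 1 mm, so it sits in both saddles.
- **Against the stop:** when I slid it down-slope, the tool met about 3.2–3.5 N. The upper end face is about 0.5 mm from where the original upper end was, so the wide end is at the stop. I judged this from the force and the upper face; no camera view showed the stop gap itself.
- **Cap:** both cameras find it in the middle of the tray.
- **Columns:** they look unchanged in the pictures, and the force readings never showed a contact with them.
- **Bottle and meter:** the scene camera finds both within 3 mm of where they were at the start.
- **Jar:** the scene camera finds it within 2 mm of the start, but the top camera's last reading is about 15 mm off in y. I took the scene reading as the true one, but did not look into the difference.
- **Forces and gripper:** the highest tool force I read was about 6 N. The gripper ended open and well clear of everything.

**What disagreed**
- The two cameras differ by a steady 2 to 3 mm on the barrel axis, which is roughly their calibration error.
- The top camera's last meter reading was wrong: its best hit was on the cradle, and the next was pulled off by the arm hiding part of the meter.

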